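Carry a top-heavy barometer mast to the turntable without letting it tip

ROBOT

A 6-joint arm with a two-finger parallel gripper is mounted at the origin on the work surface. World frame = base frame: x ahead of the robot, y to its left, z up, the work surface at z = 0. Lengths are in m, angles in rad, forces in N, time in s.
With the tool pointing down it reaches from about 0.3 to 0.875 m from the base axis. Payload 6.4 kg.
Tool frame: the origin (TCP) lies at the very end of the fingers, on their centre line; the grasp point (between the pads) lies 19 mm behind it (arm.grasp_offset is the distance from the TCP to the grasp point, in m); z points along the fingers, y is the line along which they close (so a half turn about z gives the same grasp; the last joint's range is limited). The gripper opens to 85 mm and grips with 20 to 120 N. Pads are 22 mm wide; open, the fingers measure 114 mm over their backs; the gripper's body (76 mm by 85 mm) begins 54 mm behind the grasp point. The pads swing forward as they close: fully open they stand 13 mm farther back than shut.
Start: joints at [1.033, 0.181, 1.607, -0, 1.354, -0.206], TCP at [0.187, 0.544, 0.231] pointing down, gripper open.
Joint ranges: [-2.99, 2.99], [-0.89, 2.07], [0.3, 2.58], [-1.14, 4.28], [0, 2.63], [-3.12, 3.12]. Speed limits (rad/s): [2.57, 2.57, 3.01, 3.14, 3.14, 3.14].

INTERFACE

Orientations are given as [roll, pitch, yaw] about the fixed x, y, z axes, in that order (R = Rz(yaw) Ry(pitch) Rx(roll)).
In Python, from bench import arm gives the robot as it stands.
- The arm moves only by the tool send_rows, never from a script. Its argument "increments" is a list of rows, each a list of 7 numbers: the shift along the world's x, y, z in units of 0.75 m (1.0 is 0.75 m), then the turn, a rotation vector about the world's x, y, z in units of 30 degrees (1.0 is 30 degrees), then the opening, from -1 (shut) to 1 (fully open). A call has 1 to 10 rows; each row shifts and turns the commanded pose from where the row before left it; what a row does not reach is not made up. A row lasts 1/8 s, in which the tool goes at most 62.5 mm and 10.7 degrees, less where a joint would pass 70% of its speed; a pose out of reach is approached as far as the arm can. A call with a number of a shift or a turn outside -1 to 1 is refused whole. A call with a gripper value outside its range is refused whole. The fingers move at their own pace and stop on an object; "newtons" is the grip in N (left out, the last holds). Time passes only in rows, so rows that do not move let the fingers close. It gives the time, the measured TCP pose, the force, the opening and the grip force at its end, in the units of the state.
- arm.get_state(): the state, without advancing time (a new reading comes with each control period).
- arm.read_camera(name): name is "scene" or "top" or "wrist"; returns (picture, depth): 480x640x3 uint8, red, green, blue; 480x640 float32, m along the optical axis (not along the pixel's ray), 0 where there is no reading.
- arm.calibration(name): a dict with "K" (3x3 intrinsics, pixels), "R" (3x3) and "t" (3): a world point X has camera coordinates R X + t. Camera axes: x right, y down, z forward; pixel columns grow to the right and rows downward; lengths in m; the calibration is good to about 2 mm. A picture is of the moment at which its call begins: read the wrist's pose just before it. calibration takes no time and is no camera call; for the wrist camera it gives the pose at the moment of the call.
- arm.sign_off(): hands the job in; it is judged then, once.
The state is a dict: "time_s": time; "joint_pos": joint angles; "qvel": joint speeds; "effort": joint torques, N m; "tool_pos": TCP position; "tool_rot": TCP orientation; "ft_force": force on the tool from outside, world axes, zero at the start; "moment": the same for the moment, N m; "finger_gap": finger opening in m; "grip_force": force on a finger pad.
Only numpy, scipy, OpenCV 4.12 (cv2) and the standard library are available. Lean on these libraries where they do the work, as an engineer would, in place of code of your own. Each camera call takes 0.05 s, during which the arm holds its last target. There are 200 camera calls.

TASK

Pick up the green carrying shoe by its black grip block, lift it out of the blue rack and keep the hinged barometer mast balanced upright, free of both forks and touching nothing, for at least five seconds in a row with the shoe held about level (the carry counts). Then set the shoe down gently inside the yellow outline on the dark turntable, with the mast's red tongue down between the turntable's brass tines, and let go and move the gripper away. The mast must never fall over towards its stops, the arm must not touch the mast, and the other instruments stay where they are.

Things in the scene. Friction and masses are not known exactly. Their poses are not given: they have to be found in the camera images.
- carrier: Loose green shoe, 0.6 kg: plate 260 x 80 x 18 mm (x = -110 to 150) bearing a black grip block (55 along x, 30 across y, top at z 98 mm) at x = 0, a dark counterweight at x = -85 (45 x 70, top 53) and hinge lugs at x = 105 and 145 (top 88). Origin: underside, below the grip block; x runs from block to mast, z up. Its balance point, mast included, is near the block. Starts in the rack.
- grip (a point): Point to grip: centre of the black block, 75 mm above the shoe's underside, on the line of the hinge axis. Fingers close along the shoe's y (30 mm wide).
- hinge (a joint): Mast angle against the shoe, rad: 0 = square to the plate, + turns about the shoe's +x (head to -y). Axis along the shoe's x, 75 mm above its underside. Stops at +-0.26; past 0.2 it has fallen. No dry friction; spring 0.32 N m/rad and damper 0.06 N m s/rad between mast and shoe. The spring is weaker than the 0.44 needed: the mast tips (in about 0.6 s) unless balanced by rolling or moving the shoe.
- mast: Barometer mast on the hinge: aluminium tube 18 mm thick, walnut drum with brass rims, 66 mm across, 150 to 205 mm above the axis. Nominal 0.27 kg (varies by 10 percent), centre of mass 167 mm above the axis, inertia about the axis 0.0080 kg m2. Origin on the axis, at x = 125, z = 75 mm of the shoe; z up the mast, x as the shoe's x.
- mast_head (a point): Centre of the barometer drum, 180 mm above the hinge axis on the mast's z.
- tongue (a point): Point on the mast's red guide tongue, a level bar 12 mm wide (y) and 16 mm high, 85 mm above the hinge axis, that sticks out along x to 75 mm from the mast's axis. This point is 60 mm out, where it meets the tines (x = 185 mm of the shoe).
- rack: Fixed blue slab 360 x 120 x 20 mm with a brass fork, where the shoe starts. Origin: on the bench, below the shoe's origin; x as the shoe's x. Fork: two tines at x = 185 mm (16 mm along x), inner faces at y = +-11 mm, straight to 170 mm above the slab, flaring to +-38 mm at 202 mm. The seated tongue has 5 mm of play each side; it is free once raised 55 mm.
- dock: Fixed dark cast-iron turntable, locked: disc 330 mm in diameter, 30 mm high, its centre at x = 40 mm; it bears a brass fork and a yellow outline. Origin: on the bench, below the place where the shoe's origin must go; x is the way the shoe's x must point. The fork is placed and shaped as the rack's, heights counted from the disc's top.
- dock_seat (a point): Point on top of the turntable where the origin of the shoe must come, 30 mm above the bench.
- case: Bystander: round walnut barometer case, 120 mm across, 50 mm high; origin under its centre.
- dome: Bystander: glass cover dome, 110 mm across, 142 mm high; origin under its centre.
- bell: Bystander: aluminium vacuum bell, 72 mm across, 72 mm high; origin under its centre.
- spacer: Bystander: green spacer block 60 x 40 x 30 mm between the two stations; origin under its centre.

How it is judged:
By the outcome, as a careful person would: the job done as asked, in the order asked, and still so for the second after the job is handed in, with the robot touching nothing.
It also fails if it takes over 64 s, if anything falls off the work surface, if the arm or the gripper's body presses on something with over 40 N, if the wrist force passes 120 N, or if a joint passes its speed limit or range.

## Working session

There is one attempt and no reset: what is moved stays moved. The work goes in short steps, Python scripts to look and compute and a tool call to move; the robot and the scene stay as the last step left them, time stands still between calls to the robot, and variables do not carry over. Pictures are saved under pics/ and viewed, at most 10 in all, crops included, and the job is handed in when it is done.

Besides the shell and the picture viewer there is one more tool, called after "Emit:" by a JSON object that holds its "op" and its "data". send_rows: Moves the arm, as the interface text tells. Its arguments: {"type":"object","properties":{"increments":{"type":"array"},"newtons":{"type":"number"}},"required":["increments"]}

```bash
mkdir -p pics; ls; python3 - <<'E'
from bench import arm
import cv2,numpy as np
for n in("scene","top"):
    p,d=arm.read_camera(n); c=arm.calibration(n)
    cv2.imwrite(f"pics/{n}0.png",p[:,:,::-1]); np.savez(f"{n}0.npz",p=p,d=d,**c)
    print(n,c["K"].tolist(),np.round(-c["R"].T@c["t"],3),np.round(c["R"],3).tolist())
s=arm.get_state();print(s, arm.grasp_offset)
E
```

```text
pics
scene [[517.6813811815614, 0.0, 330.70805150996847], [0.0, 517.6813811815614, 238.49430387246485], [0.0, 0.0, 1.0]] [1.117 0.531 1.403] [[-0.728, 0.686, -0.001], [0.59, 0.626, -0.51], [-0.349, -0.372, -0.86]]
top [[537.2980563673985, 0.0, 322.4746832250631], [0.0, 537.2980563673985, 228.2759826005105], [0.0, 0.0, 1.0]] [ 0.463 -0.011  1.961] [[-0.004, -1.0, -0.015], [-0.997, 0.005, -0.074], [0.074, 0.015, -0.997]]
{'time_s': 0.1, 'joint_pos': array([ 1.03265900e+00,  1.81478021e-01,  1.60787219e+00,  5.88546822e-06,
        1.35381053e+00, -2.06323299e-01]), 'qvel': array([ 0.00033734, -0.00329975, -0.00251113, -0.00059732,  0.00116381,
       -0.0002172 ]), 'effort': array([ 6.82071259e-04, -4.45872831e+01, -3.52238882e+01, -2.54768711e-04,
        4.06368330e-03,  2.58055917e-05]), 'tool_pos': array([0.18705313, 0.5432145 , 0.23048522]), 'tool_rot': array([-3.14005900e+00, -3.26867142e-04,  2.80977710e+00]), 'ft_force': array([-0.09648332, -0.04029407, -0.19519685]), 'moment': array([ 0.00768025, -0.02855664, -0.00561948]), 'grip_force': 0.0, 'finger_gap': 0.08542764238038686} 0.0187
```

View pics/scene0.png

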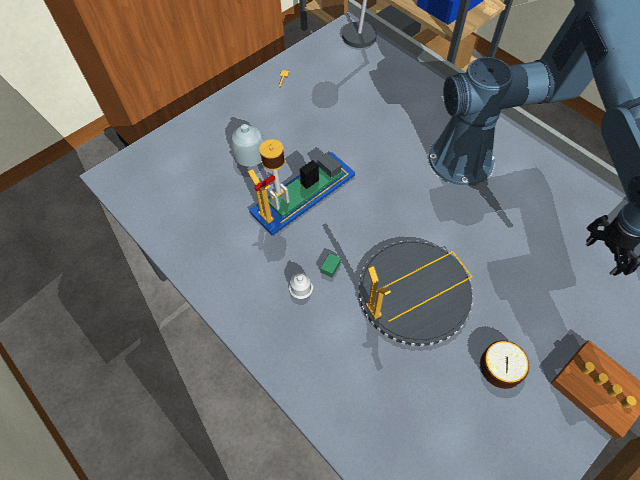

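View pics/top0.png

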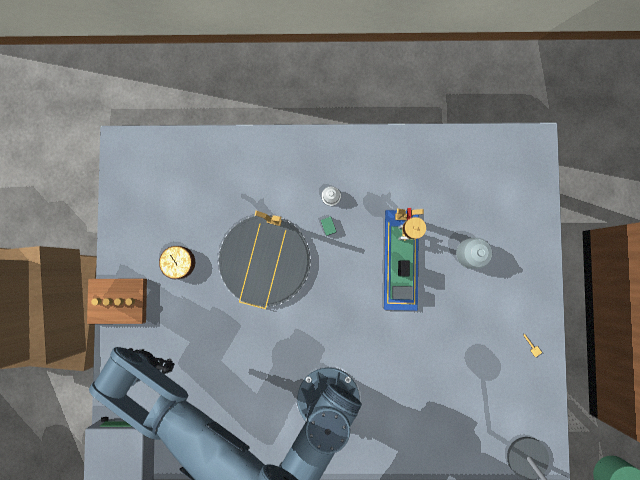

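```bash
cat > h.py <<'E'
import numpy as np,cv2
def cloud(p,d,c):
    v,u=np.mgrid[:480,:640];K=c["K"]
    C=np.stack([(u-K[0,2])/K[0,0]*d,(v-K[1,2])/K[1,1]*d,d],-1)
    return (C-c["t"])@c["R"]
def ray(uv,c,z):
    "world points on plane z for pixels"
    uv=np.atleast_2d(np.float64(uv));r=np.c_[uv,np.ones(len(uv))]@np.linalg.inv(c["K"]).T@c["R"]
    o=-c["R"].T@c["t"];return o+r*((z-o[2])/r[:,2])[:,None]
def proj(X,c):
    q=(np.atleast_2d(X)@c["R"].T+c["t"])@c["K"].T;return q[:,:2]/q[:,2:]
E
python3 - <<'E'
from h import *
for n in("top","scene"):
    f=np.load(n+"0.npz");p=f["p"];d=f["d"];W=cloud(p,d,f);h=cv2.cvtColor(p,cv2.COLOR_RGB2HSV)
    print(n)
    def rect(m,name):
        P=W[m][:,:2].astype(np.float32);r=cv2.minAreaRect(P);print(name,m.sum(),np.round(r[0],4),np.round(r[1],4),round(r[2],2),np.round(cv2.boxPoints(r),3).tolist())
    inr=(np.abs(W[...,1]+.3)<.2)&(W[...,0]>.2)&(W[...,0]<.8)&(d>0);z=W[...,2]
    rect((h[...,0]>105)&(h[...,0]<120)&(h[...,1]>180)&inr&(abs(z-.02)<.008),"blue")
    rect((h[...,2]<45)&inr&(z>.1)&(z<.13),"block")
    rect((h[...,0]>65)&(h[...,0]<90)&(h[...,1]>100)&inr&(abs(z-.038)<.008),"green")
    rect((h[...,2]<90)&inr&(abs(z-.073)<.008),"cw")
    rect((h[...,0]>10)&(h[...,0]<25)&inr&(z>.275)&(z<.32),"drum")
    rect((z>.2)&(z<.25)&inr,"forktop+tongue")
    iy=(W[...,1]>0)&(W[...,1]<.45)&(W[...,0]>.2)&(W[...,0]<.7)&(d>0)
    m=iy&(abs(z-.03)<.006);P=W[m][:,:2].astype(np.float32);print("disc",cv2.minEnclosingCircle(P),m.sum())
    ye=(h[...,0]>15)&(h[...,0]<32)&(h[...,1]>120)
    rect(ye&m,"yellow")
    rect(iy&(z>.2)&(z<.245)&(W[...,0]>.5),"dockfork")
    for nm,a in(("all",(z>.03)&(d>0)&(W[...,0]>.5)&(W[...,0]<.8)&(abs(W[...,1])<.12)),):rect(a,nm)
E
```

```text
top
blue 106 [ 0.5016 -0.2638] [0.1175 0.336 ] 88.52 [[0.3319999873638153, -0.3179999887943268], [0.6679999828338623, -0.3269999921321869], [0.6710000038146973, -0.20900000631809235], [0.33500000834465027, -0.20100000500679016]]
block 63 [ 0.4629 -0.2621] [0.0274 0.0485] 88.75 [[0.43799999356269836, -0.2750000059604645], [0.4869999885559082, -0.2759999930858612], [0.4869999885559082, -0.24899999797344208], [0.4390000104904175, -0.24799999594688416]]
green 395 [ 0.4842 -0.2644] [0.0804 0.2504] 88.19 [[0.3580000102519989, -0.3009999990463257], [0.6079999804496765, -0.3089999854564667], [0.6110000014305115, -0.2280000001192093], [0.36000001430511475, -0.2199999988079071]]
cw 25 [ 0.4997 -0.2597] [0.0351 0.2052] 82.07 [[0.3959999978542328, -0.2630000114440918], [0.5989999771118164, -0.29100000858306885], [0.6039999723434448, -0.25600001215934753], [0.4000000059604645, -0.2280000001192093]]
drum 364 [ 0.588  -0.2727] [0.0636 0.0643] 48.84 [[0.5429999828338623, -0.2750000059604645], [0.5910000205039978, -0.3179999887943268], [0.6330000162124634, -0.27000001072883606], [0.5849999785423279, 
[... 2394 characters left out ...]
5449829), 0.22096900641918182) 7909
yellow 366 [0.4806 0.2003] [0.1646 0.3233] 75.2 [[0.30300000309944153, 0.16200000047683716], [0.6159999966621399, 0.07900000363588333], [0.6579999923706055, 0.23899999260902405], [0.3449999988079071, 0.32100000977516174]]
dockfork 164 [0.636 0.192] [0.0868 0.0179] 75.36 [[0.6159999966621399, 0.15199999511241913], [0.6340000033378601, 0.14800000190734863], [0.656000018119812, 0.23199999332427979], [0.6380000114440918, 0.23600000143051147]]
all 526 [0.6179 0.032 ] [0.1204 0.2938] 54.58 [[0.46299999952316284, 0.06800000369548798], [0.703000009059906, -0.10199999809265137], [0.7730000019073486, -0.004000000189989805], [0.5329999923706055, 0.16599999368190765]]
```

```bash
python3 - <<'E'
from bench import arm
import numpy as np
from scipy.spatial.transform import Rotation as R
c=arm.calibration("wrist");s=arm.get_state();T=R.from_euler("xyz",s["tool_rot"]).as_matrix()
print(c["K"].tolist());print("cam pos in tool",T.T@(-c["R"].T@c["t"]-s["tool_pos"]));print("cam axes in tool (rows)",np.round(c["R"]@T,3))
E
```

```text
[[347.580374989907, 0.0, 317.6647623028033], [0.0, 347.580374989907, 236.30355388035576], [0.0, 0.0, 1.0]]
cam pos in tool [ 0.06536856 -0.00038884 -0.1419292 ]
cam axes in tool (rows) [[ 0.001  1.     0.001]
 [-0.966  0.001 -0.259]
 [-0.259 -0.001  0.966]]
```

Emit:
{"op": "send_rows", "data": {"increments": [[0.039,-0.049,0.02,0,0,0.02,1],[0.039,-0.049,0.02,0,0,0.02,1],[0.039,-0.049,0.02,0,0,0.02,1],[0.039,-0.049,0.02,0,0,0.02,1],[0.039,-0.049,0.02,0,0,0.02,1],[0.039,-0.049,0.02,0,0,0.02,1],[0.039,-0.049,0.02,0,0,0.02,1],[0.039,-0.049,0.02,0,0,0.02,1],[0,0,0,0,0,0,1],[0,0,0,0,0,0,1]]}}

```text
time_s: 1.35
tool_pos: [0.4208, 0.2498, 0.3507]
tool_rot: [-3.141, -0.001, 2.893]
ft_force: [1.0, 0.9, 0.4]
finger_gap: 0.0851
grip_force: 0.0
```

```bash
python3 - <<'E'
from bench import arm
import cv2,numpy as np
s=arm.get_state();c=arm.calibration("wrist");p,d=arm.read_camera("wrist")
cv2.imwrite("pics/w1.png",p[:,:,::-1]);np.savez("w1.npz",p=p,d=d,**c);print(s)
E
```

```text
{'time_s': 1.35, 'joint_pos': array([ 2.92260643e-01, -9.14710714e-02,  1.65200115e+00,  4.99111352e-04,
        1.58233744e+00, -1.02985939e+00]), 'qvel': array([ 0.02741708,  0.00068454,  0.00924121, -0.0009806 , -0.00208494,
       -0.00331484]), 'effort': array([-9.70787108e-01, -3.29045892e+01, -3.80349112e+01, -7.54666748e-02,
       -2.75194086e-02, -2.08965369e-02]), 'tool_pos': array([0.42079233, 0.2497892 , 0.35065477]), 'tool_rot': array([-3.14136400e+00, -1.34984730e-03,  2.89292165e+00]), 'ft_force': array([0.96508405, 0.9061894 , 0.40035294]), 'moment': array([0.0072084 , 0.01475763, 0.00998439]), 'grip_force': 0.0, 'finger_gap': 0.08513421480154627}
```

View pics/w1.png

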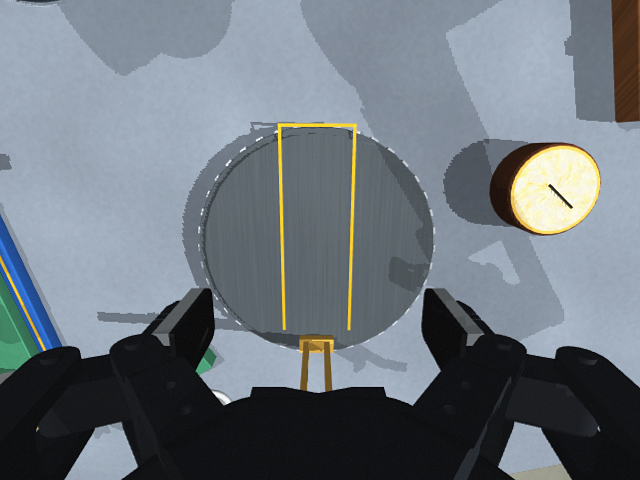

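```bash
python3 - <<'E'
from h import *
f=np.load("w1.npz");p=f["p"];d=f["d"];W=cloud(p,d,f);h=cv2.cvtColor(p,cv2.COLOR_RGB2HSV)
m=(h[...,0]>18)&(h[...,0]<32)&(h[...,1]>150)
v,u=np.nonzero(m&(W[...,2]<.045));
G=ray(np.c_[u,v],f,.031)[:,:2];G=G[(abs(G[:,0]-.45)<.25)&(abs(G[:,1]-.24)<.12)]
# rotate to candidate frame and fit
best=None
for a in np.radians(np.arange(-17,-11,.1)):
    x=G@[np.cos(a),np.sin(a)];y=G@[-np.sin(a),np.cos(a)];k=(x>np.percentile(x,0)+.015)&(x<x.max()-.01)
    lo=y[k&(y<np.median(y))];hi=y[k&(y>np.median(y))];
    mid=(y.min()+y.max())/2;lo=y[k&(y<mid)];hi=y[k&(y>=mid)];c=lo.std()+hi.std()
    if best is None or c<best[0]:best=(c,np.degrees(a),lo.mean(),hi.mean(),x.min(),x.max())
print(best)
a=np.radians(best[1]);yc=(best[2]+best[3])/2
ex=np.array([np.cos(a),np.sin(a)]);ey=np.array([-ex[1],ex[0]])
g=W.copy();x=g[...,:2]@ex;y=g[...,:2]@ey
for n in("top","scene"):
    q=np.load(n+"0.npz");V=cloud(q["p"],q["d"],q);z=V[...,2];k=(z>.15)&(z<.245)&(V[...,0]>.55)&(V[...,0]<.7)&(V[...,1]>.1)&(V[...,1]<.27)
    X=V[k][:,:2]@ex;Y=V[k][:,:2]@ey;print(n,"fork x",X.min(),X.max(),"y mid",(Y.min()+Y.max())/2,Y.min(),Y.max())
k=(abs(W[...,2]-.03)<.004)&(d>0);P=W[k][:,:2];r=np.c_[P@ex,P@ey]
print("disc x",np.percentile(r[:,0],[.0,.5,100]),"y",np.percentile(r[:,1],[0,.5,99.5,100]));print("yc",yc)
# disc circle by edge: dashed rim; rack yaw from wrist n/a
E
```

```text
(np.float64(0.029459800645825603), np.float64(-11.299999999999919), np.float64(0.2830043702652347), np.float64(0.36500781002905885), np.float64(0.27081571150978784), np.float64(0.6012452259293547))
top fork x 0.5733636241889232 0.592993831806275 y mid 0.3130141947703412 0.26960140786891135 0.35642698167177106
scene fork x 0.5745540122171868 0.5963898675138061 y mid 0.3131464129484442 0.26953859905013655 0.35675422684675184
disc x [0.1544602  0.18969446 0.63325603] y [-0.1372687  -0.12575983  0.72193445  0.73333997]
yc 0.32400609014714676
```

```bash
python3 - <<'E'
from h import *
f=np.load("w1.npz")
h=cv2.cvtColor(f["p"],cv2.COLOR_RGB2HSV);m=(h[...,0]>18)&(h[...,0]<32)&(h[...,1]>120)
L=[];
for lo,hi in((270,292),(342,364)):
    pts=[(np.mean(np.nonzero(m[v,lo:hi])[0])+lo,v) for v in range(140,325) if m[v,lo:hi].any()]
    G=ray(pts,f,.031);k=np.polyfit(G[:,0],G[:,1],1);L.append(k);print(len(pts),np.degrees(np.arctan(k[0])),np.polyval(k,.4547),G[[0,-1],:2])
print("back line",ray([(318,126)],f,.031),"end of lines",ray([(284,330),(349,330)],f,.031),"disc edge pts",ray([(203,238),(434,238),(317,352)],f,.03))
E
```

```text
185 -14.439730088838324 0.18908157970022976 [[0.34104298 0.21869658]
 [0.59422159 0.15376182]]
185 -14.403371719414952 0.28793865550511927 [[0.36446796 0.31114152]
 [0.61768966 0.24663795]]
back line [[0.33657244 0.27067183 0.031     ]] end of lines [[0.60372043 0.15110115 0.031     ]
 [0.6273025  0.24443839 0.031     ]] disc edge pts [[0.44050785 0.08066346 0.03      ]
 [0.5186729  0.3895681  0.03      ]
 [0.65219833 0.18922179 0.03      ]]
```

Emit:
{"op": "send_rows", "data": {"increments": [[0.006,-0.0684,0,0,0,0.043,1],[0.006,-0.0684,0,0,0,0.043,1],[0.006,-0.0684,0,0,0,0.043,1],[0.006,-0.0684,0,0,0,0.043,1],[0.006,-0.0684,0,0,0,0.043,1],[0.006,-0.0684,0,0,0,0.043,1],[0.006,-0.0684,0,0,0,0.043,1],[0.006,-0.0684,0,0,0,0.043,1],[0.006,-0.0684,0,0,0,0.043,1],[0.006,-0.0684,0,0,0,0.043,1]]}}

```text
time_s: 2.65
tool_pos: [0.4667, -0.2633, 0.3507]
tool_rot: [3.141, -0.0, 3.122]
ft_force: [0.8, -0.1, 0.4]
finger_gap: 0.0855
grip_force: 0.0
```

Emit:
{"op": "send_rows", "data": {"increments": [[0,0,-0.04,0,0,0,1],[0,0,-0.04,0,0,0,1],[0,0,0,0,0,0,1]]}}

```text
time_s: 3.02
tool_pos: [0.4654, -0.2609, 0.2882]
tool_rot: [3.137, -0.005, 3.121]
ft_force: [0.2, 0.2, 0.0]
finger_gap: 0.0854
grip_force: 0.0
```

```bash
python3 - <<'E'
from bench import arm
import cv2,numpy as np
s=arm.get_state();c=arm.calibration("wrist");p,d=arm.read_camera("wrist")
cv2.imwrite("pics/w2.png",p[:,:,::-1]);np.savez("w2.npz",p=p,d=d,**c);print({k:s[k] for k in("time_s","tool_pos","tool_rot","joint_pos")})
for n in("scene","top"):
    p,d=arm.read_camera(n);cv2.imwrite(f"pics/{n}1.png",p[:,:,::-1]);np.savez(n+"1.npz",p=p,d=d,**arm.calibration(n))
E
```

```text
{'time_s': 3.025, 'tool_pos': array([ 0.46544397, -0.26091535,  0.28818857]), 'tool_rot': array([ 3.13714584, -0.00482815,  3.12052667]), 'joint_pos': array([-7.33655976e-01,  4.84365191e-02,  1.63742353e+00,  2.09413420e-04,
        1.46229322e+00, -2.28339894e+00])}
```

View pics/w2.png

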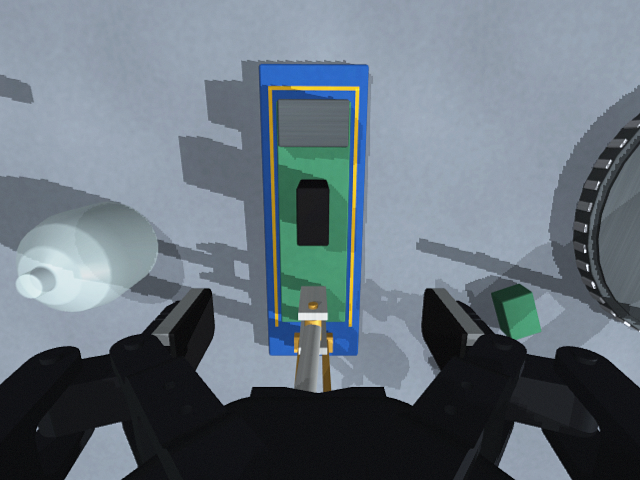

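View pics/scene1.png

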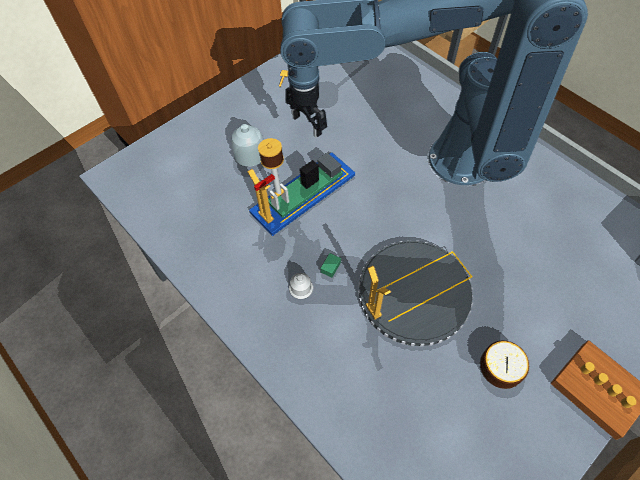

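```bash
python3 - <<'E'
from h import *
f=np.load("w2.npz");g=cv2.cvtColor(f["p"],cv2.COLOR_RGB2HSV);W=cloud(f["p"],f["d"],f);z=W[...,2]
m=(abs(z-.118)<.006)&(abs(W[...,0]-.465)<.06)&(abs(W[...,1]+.263)<.04)
v,u=np.nonzero(m);P=ray(np.c_[u,v],f,.118)[:,:2].astype(np.float32);r=cv2.minAreaRect(P);print("block",len(P),r)
b=(g[...,0]>105)&(g[...,0]<120)&(g[...,1]>150)&(abs(z-.02)<.006)
for s in(0,1):
    pts=[]
    for vv in range(75,340):
        k=np.nonzero(b[vv,230:400])[0]
        if len(k):pts.append((k[0]+229.5 if s==0 else k[-1]+230.5,vv))
    G=ray(pts,f,.02);k=np.polyfit(G[:,0],G[:,1],1);print("edge yaw",np.degrees(np.arctan(k[0])),np.polyval(k,.465))
for n in("scene","top"):
    q=np.load(n+"1.npz");V=cloud(q["p"],q["d"],q);z=V[...,2]
    k=(z>.2)&(z<.305)&(abs(V[...,0]-.59)<.1)&(abs(V[...,1]+.27)<.06)
    print(n,k.sum(), "z top",np.percentile(z[k],[50,90,99]),np.unique(np.round(z[k],3))[-5:])
    k&=z>.29;P=V[k];print(len(P),P.mean(0),P.max(0)-P.min(0))
E
```

```text
block 1896 ((0.4639795422554016, -0.265468031167984), (0.029756134375929832, 0.05408989265561104), 88.76129913330078)
edge yaw -1.4135323062721683 -0.3249774258715055
edge yaw -1.4368219727139675 -0.2064528072144756
scene 724 z top [0.29023573 0.30091896 0.30398781] [0.301 0.302 0.303 0.304 0.305]
364 [ 0.59164237 -0.27627738  0.29838217] [0.06565159 0.06702897 0.01487321]
top 453 z top [0.29660099 0.30235622 0.30464461] [0.301 0.302 0.303 0.304 0.305]
313 [ 0.58668853 -0.2796822   0.29872245] [0.06502003 0.06331437 0.0138255 ]
```

Emit:
{"op": "send_rows", "data": {"increments": [[-0.002,-0.003,-0.05,0,0,0,1],[0,0,-0.05,0,0,0,1],[0,0,-0.04,0,0,0,1],[0,0,-0.03,0,0,0,1],[0,0,0,0,0,0,1],[0,0,0,0,0,0,1]]}}

```text
time_s: 3.92
tool_pos: [0.4659, -0.2662, 0.1658]
tool_rot: [-3.14, 0.002, 3.119]
ft_force: [-0.9, 0.3, 1.4]
finger_gap: 0.0852
grip_force: 0.0
```

```bash
python3 - <<'E'
from bench import arm
import numpy as np
np.set_printoptions(precision=4,suppress=True)
s=arm.get_state();print(s["tool_pos"],s["tool_rot"],s["ft_force"],s["moment"],s["qvel"])
E
```

```text
[ 0.4659 -0.2662  0.1658] [-3.1397  0.0022  3.1191] [-0.8905  0.3243  1.4426] [ 0.0253 -0.0317 -0.0026] [-0.0003 -0.0077 -0.0035  0.0004 -0.003  -0.0009]
```

Emit:
{"op": "send_rows", "data": {"increments": [[-0.0025,0.001,-0.04,0,0,-0.004,1],[0,0,-0.04,0,0,0,1],[0,0,-0.03,0,0,0,1],[0,0,-0.01,0,0,0,1],[0,0,0,0,0,0,1],[0,0,0,0,0,0,1]]}}

```text
time_s: 4.68
tool_pos: [0.4638, -0.2656, 0.0753]
tool_rot: [-3.14, 0.002, 3.117]
ft_force: [-0.7, 0.4, -0.6]
finger_gap: 0.0853
grip_force: 0.0
```

Emit:
{"op": "send_rows", "data": {"increments": [[0,0,0,0,0,0,-0.2],[0,0,0,0,0,0,-0.3],[0,0,0,0,0,0,-0.4],[0,0,0,0,0,0,-0.6],[0,0,0,0,0,0,-1],[0,0,0,0,0,0,-1],[0,0,0,0,0,0,-1]], "newtons": 90}}

```text
time_s: 5.55
tool_pos: [0.4631, -0.2648, 0.0742]
tool_rot: [-3.141, 0.0, 3.117]
ft_force: [-1.1, 2.4, 5.0]
finger_gap: 0.0288
grip_force: 90.4
```

```bash
cat >> h.py <<'E'
from scipy.spatial.transform import Rotation as Rot
from scipy.optimize import least_squares
def frame(s):
    "shoe frame from tool state: grip point G and shoe axes (cols), roll psi, yaw"
    T=Rot.from_euler("xyz",s["tool_rot"]).as_matrix();G=np.array(s["tool_pos"])-T[:,2]*.0187
    ex=-T[:,0];ey=T[:,1];ez=-T[:,2];return G,np.c_[ex,ey,ez]
def phi_meas(p,d,c,H,yaw):
    """absolute mast lean (+ = head to -y) from the drum blob; H hinge point"""
    W=cloud(p,d,c);e=np.array([np.cos(yaw),np.sin(yaw)]);n=np.array([-e[1],e[0]])
    r=(W[...,:2]-H[:2]);a=r@e;b=r@n;hz=W[...,2]-H[2]
    m=(abs(a)<.045)&(abs(b)<.09)&(hz>.135)&(hz<.222)&(d>0)
    k,l,st,ce=cv2.connectedComponentsWithStats(m.astype(np.uint8))
    i=1+np.argmax(st[1:,4]);cen=ce[i]
    th=np.linspace(0,2*np.pi,40,endpoint=False)
    cyl=np.concatenate([np.c_[.033*np.cos(th),.033*np.sin(th),0*th+z] for z in(.15,.205)])
    def model(phi):
        X=np.c_[cyl[:,0],cyl[:,1]*np.cos(phi)-cyl[:,2]*np.sin(phi),cyl[:,2]*np.cos(phi)+cyl[:,1]*np.sin(phi)]
        X=np.c_[X[:,:1]*e+X[:,1:2]*n,X[:,2]]+H
        h=cv2.convexHull(proj(X,c).astype(np.float32));M=cv2.moments(h);return np.array([M["m10"],M["m01"]])/M["m00"],M["m00"]
    g=model(.01)[0]-model(-.01)[0];g/=np.linalg.norm(g)
    s=least_squares(lambda q:[(model(q[0])[0]-cen)@g],[0.],diff_step=1e-3,x_scale=.05)
    q=model(s.x[0]);return s.x[0],st[i,4]/q[1],(cen-q[0])@np.array([-g[1],g[0]])
E
python3 - <<'E'
from bench import arm
from h import *
np.set_printoptions(precision=4,suppress=True)
s=arm.get_state();print(s["tool_pos"],s["tool_rot"],s["ft_force"],s["moment"],s["finger_gap"],s["grip_force"])
G,F=frame(s);print(G,F[:,1])
H=G+F[:,0]*.125
for n in("scene","top"):
    for i in(0,1):
        c=arm.calibration(n);p,d=arm.read_camera(n);print(n,phi_meas(p,d,c,H,np.arctan2(F[1,0],F[0,0])))
    q=np.load(n+"1.npz");print(phi_meas(q["p"],q["d"],q,H,-.0249))
E
```

```text
[ 0.4631 -0.2648  0.0742] [-3.1415  0.0004  3.1167] [-1.1297  2.4495  4.9592] [ 0.2074  0.0595 -0.0058] 0.028836537523820434 90.43824434280396
[ 0.4631 -0.2648  0.0929] [ 0.0249  0.9997 -0.0001]
scene (np.float64(0.06390578789592428), np.float64(0.9952503513959114), np.float64(-0.3899349919896201))
scene (np.float64(0.06438102195310982), np.float64(0.990551194634482), np.float64(-0.3952033668074041))
(np.float64(0.06404950720528371), np.float64(0.9889738718477877), np.float64(-0.35927378063467114))
top (np.float64(0.0), np.float64(1.0358651821807348), np.float64(0.05849422815728553))
top (np.float64(0.0), np.float64(1.0334046948121343), np.float64(0.037866618086930884))
(np.float64(0.056100739930924515), np.float64(0.9871349190369006), np.float64(0.08844162981567738))
```

```bash
cat > cyc.py <<'E'
import sys,json,time,os
from h import *
np.set_printoptions(precision=4,suppress=True)
J,K,C,ML=.0080,.32,.06,.27*.167
DT=.005;TAU=.04;BIAS=.005
def phi1(p,d,c,H,yaw):
    W=cloud(p,d,c);e=np.array([np.cos(yaw),np.sin(yaw)]);n=np.array([-e[1],e[0]])
    r=W[...,:2]-H[:2];hz=W[...,2]-H[2]
    m=(abs(r@e)<.045)&(abs(r@n)<.09)&(hz>.135)&(hz<.222)&(d>0)
    k,l,st,ce=cv2.connectedComponentsWithStats(m.astype(np.uint8));i=1+np.argmax(st[1:,4])
    th=np.linspace(0,2*np.pi,60,endpoint=False)
    cyl=np.concatenate([np.c_[.033*np.cos(th),.033*np.sin(th),0*th+z] for z in(.15,.205)])
    fs=np.linspace(-.27,.27,28);M=[]
    for f in fs:
        X=np.c_[cyl[:,0],cyl[:,1]*np.cos(f)-cyl[:,2]*np.sin(f),cyl[:,2]*np.cos(f)+cyl[:,1]*np.sin(f)]
        h=cv2.convexHull(proj(np.c_[X[:,:1]*e+X[:,1:2]*n,X[:,2]]+H,c).astype(np.float32));q=cv2.moments(h);M.append([q["m10"]/q["m00"],q["m01"]/q["m00"],q["m00"]])
    M=np.array(M);g=M[-1,:2]-M[0,:2];s=(M[:,:2]@g);return np.interp(ce[i]@g,s,fs),st[i,4]/M[14,2]
def sim(x0,psi,u,mgl,b,T,hold=0.,full=False):
    """x0=(phi,w,psi,u); psi,u = row-end commands (rows of 1/8 s, linear), then hold"""
    ph,w,ps,uu=x0;t=0;n=len(psi);tk=np.arange(n+1)*.125
    P=np.r_[x0[2],psi];U=np.r_[x0[3],u];ts=np.arange(0,T+hold,DT);pc=np.interp(ts,tk,P);uc=np.interp(ts,tk,U);out=[]
    vold=0.
    for a,c in zip(pc,uc):
        dps=(a-ps)/TAU;v=(c-uu)/TAU
        w+=ML/J*(v-vold);vold=v
        w+=DT*(mgl*ph-K*(ph-ps)-C*(w-dps)+b)/J;ph+=DT*w;ps+=DT*dps;uu+=DT*v;out.append((ph,w,ps))
    return np.array(out)
def measure(arm,k=3):
    t0=time.time();s=arm.get_state();G,F=frame(s);yaw=np.arctan2(F[1,0],F[0,0]);H=G+F[:,0]*.125+F[:,2]*.002;im=[]
    c=arm.calibration("scene")
    for i in range(k): im.append(arm.read_camera("scene"))
    s2=arm.get_state()
    ph=[phi1(p,d,c,H,yaw) for p,d in im]
    return s,s2,yaw,[q[0]-BIAS for q in ph],[q[1] for q in ph],im
E
cat > meas.py <<'E'
from bench import arm
from cyc import *
s,s2,yaw,ph,ar,im=measure(arm,2);G,F=frame(s2)
print("t",s["time_s"],"phi",np.array(ph),"area",np.array(ar),"G",G,"psi",np.arcsin(F[2,1]),"pitch",F[2,0],"yaw",yaw,s2["ft_force"],s2["moment"])
E
python3 meas.py
```

```text
t 5.75 phi [0.0525 0.0517] area [0.9874 0.9796] G [ 0.4631 -0.2648  0.0928] psi -5.6160125476233344e-05 pitch 0.0002630526186647282 yaw -0.024910848978853328 [-1.2758  2.2529  5.8418] [0.2528 0.0814 0.04  ]
```

Emit:
{"op": "send_rows", "data": {"increments": [[0,0,0.006,0,0,0,-1],[0,0,0.006,0,0,0,-1],[0,0,0.004,0,0,0,-1],[0,-0.0015,0,0,0,0,-1],[0,-0.0015,0,0,0,0,-1],[0,-0.0015,0,0,0,0,-1],[0,0,0,0,0,0,-1]]}}

```text
time_s: 6.72
tool_pos: [0.4629, -0.2683, 0.0857]
tool_rot: [3.142, -0.0, 3.116]
ft_force: [0.0, -0.0, -8.7]
finger_gap: 0.0292
grip_force: 89.5
```

```bash
python3 meas.py
```

```text
t 6.725 phi [0.0058 0.0053] area [0.9832 0.9817] G [ 0.4629 -0.2682  0.1045] psi -3.107301133715493e-06 pitch 1.9359887356252495e-05 yaw -0.02511826362243908 [-0.1962 -0.3035 -7.9988] [ 0.0053  0.1432 -0.0096]
```

Emit:
{"op": "send_rows", "data": {"increments": [[0,0,0.02,-0.008,0,0,-1],[0,0,0.04,0,0,0,-1],[0,0,0.025,0,0,0,-1]]}}

```text
time_s: 7.2
tool_pos: [0.4637, -0.2688, 0.1522]
tool_rot: [-3.135, 0.002, 3.117]
ft_force: [0.4, -0.6, -6.4]
finger_gap: 0.0291
grip_force: 90.4
```

```bash
sed -i 's/BIAS=.005/BIAS=0./' cyc.py; cat > plan.py <<'E'
# usage: plan.py N tx ty tz tyaw_deg [skipcam]  -> rows for the next N rows (min-jerk to the target, roll planned)
from bench import arm
from cyc import *
N=int(sys.argv[1]);tgt=np.array([float(a) for a in sys.argv[2:5]]);ty=np.radians(float(sys.argv[5]))
P=json.load(open("par.json")) if os.path.exists("par.json") else dict(mgl=.44,b=0.)
s,s2,yaw,ph,ar,im=measure(arm,3);G,F=frame(s2);t=s["time_s"]+np.arange(len(ph))*.05
psi=np.arcsin(F[2,1]);w=np.polyfit(t,ph,1)[0];phm=np.mean(ph)
L=json.load(open("log.json")) if os.path.exists("log.json") else []
pred=None
if L:
    l=L[-1]
    def res(q,full=False):
        r=[]
        for i,l in enumerate(L):
            o=sim(l["x0"],l["psi"],l["u"],q[0],q[1],len(l["psi"])*.125,.15)
            k=int(len(l["psi"])*.125/DT);pr=o[[k,k+10,k+20],0];m=L[i+1]["ph"] if i+1<len(L) else ph
            r+=list((np.mean(m)-pr.mean()).reshape(-1)/.008)
            if full:last=(pr,o[k+20])
        return last if full else np.r_[r,(q[0]-.44)/.03,q[1]/.004]
    q=least_squares(res,[P["mgl"],P["b"]]).x
    pr,end=res([P["mgl"],P["b"]],True);print("old pred",pr,"rate",end[1]);P=dict(mgl=q[0],b=q[1]);json.dump(P,open("par.json","w"))
    pr,end=res(q,True);wp=end[1];w=(w*.5+wp*.5);print("refit pred",pr,"resid*",res(q))
A=P["mgl"]-K;sl=np.mean(t);dt=s2["time_s"]-sl
# state at end of camera calls
x0=[phm+w*dt,w,psi,0.]
print("t",s2["time_s"],"phi",np.array(ph),"area",np.array(ar)[:1],"w",w,"G",G,"psi",psi,"pitch",F[2,0],"yaw",np.degrees(yaw),"par",P)
tau=np.arange(0,N+1)/N;sj=10*tau**3-15*tau**4+6*tau**5
Gp=G+sj[:,None]*(tgt-G);Y=yaw+sj*(ty-yaw)
Hh=Gp[:,:2]+.125*np.c_[np.cos(Y),np.sin(Y)]
n=np.c_[-np.sin(Y),np.cos(Y)];dH=np.diff(Hh,axis=0);u=np.cumsum(np.sum(dH*(n[1:]+n[:-1])/2,1))
base=None
def cost(d):
    ps=psi+np.cumsum(d);o=sim(x0,ps,u,P["mgl"],P["b"],N*.125,.5)
    k=int((N*.125+.15)/DT);z=o[k,0]+o[k,1]*J/C*.8
    return np.r_[o[::10,0]/.04*.3,o[k:k+60:10,0]/.01,o[k,1]/.1,ps/.05*.3,(ps[-1])/.01,d/.03*.5]
d=least_squares(cost,np.zeros(N)).x;ps=psi+np.cumsum(d)
# rounded rows
def pose(g,y,p,pit):
    R=(Rot.from_euler("z",y)*Rot.from_euler("y",-pit)*Rot.from_euler("x",p)).as_matrix();return g-R[:,2]*.0187,R
p0=np.r_[psi,ps];pit=F[2,0]*(1-sj);prev=pose(Gp[0],Y[0],p0[0],pit[0]);acc=np.zeros(6);racc=np.zeros(6);rows=[]
for i in range(1,N+1):
    c=pose(Gp[i],Y[i],p0[i],pit[i]);inc=np.r_[(c[0]-prev[0])/.75,Rot.from_matrix(c[1]@prev[1].T).as_rotvec()/np.radians(30)]
    acc+=inc;r=np.round(acc-racc,3);r[:3]=np.round((acc-racc)[:3],4);racc+=r;rows.append([float(v)+0. for v in r]+[-1]);prev=c
o=sim(x0,ps,u,P["mgl"],P["b"],N*.125,.2);print("psi",ps,"phi",o[::25,0])
print(json.dumps(rows).replace("-0.0,","0,").replace("0.0,","0,"))
L.append(dict(t=s2["time_s"],x0=[float(v) for v in x0],psi=ps.tolist(),u=u.tolist(),ph=[float(v) for v in ph]));json.dump(L,open("log.json","w"))
E
python3 plan.py 4 0.4629 -0.2682 0.19 -1.43
```

```text
t 7.35 phi [0.0096 0.0222 0.0164] area [0.9833] w 0.06834278171039804 G [ 0.4638 -0.2689  0.1702] psi -0.0069422332924800574 pitch 0.0031003670097505902 yaw -1.4233613575692061 par {'mgl': 0.44, 'b': 0.0}
psi [-0.0258 -0.0258 -0.0163 -0.001 ] phi [ 0.0232  0.024   0.0134  0.003  -0.0014 -0.0002]
[[-0.0001, -0.0004, 0.0027, -0.036, 0.002, 0, -1], [-0.0006, 0.0004, 0.0105, 0, 0.002, 0, -1], [-0.0005, 0.0006, 0.0105, 0.018, 0.002, 0, -1], [-0.0001, 0.0005, 0.0027, 0.03, 0, 0, -1]]
```

Emit:
{"op": "send_rows", "data": {"increments": [[-0.0001,-0.0004,0.0027,-0.036,0.002,0,-1],[-0.0006,0.0004,0.0105,0,0.002,0,-1],[-0.0005,0.0006,0.0105,0.018,0.002,0,-1],[-0.0001,0.0005,0.0027,0.03,0,0,-1]]}}

```text
time_s: 7.85
tool_pos: [0.4624, -0.2677, 0.1703]
tool_rot: [3.14, -0.002, 3.117]
ft_force: [0.0, 0.5, -8.5]
finger_gap: 0.0289
grip_force: 90.0
```

```bash
python3 plan.py 5 0.4629 -0.2682 0.20 -1.43
```

```text
old pred [-0.0014 -0.0009 -0.0004] rate 0.009124652656039645
refit pred [-0.0319 -0.0367 -0.042 ] resid* [-0.2022 -0.052  -0.9502]
t 8.0 phi [-0.0376 -0.0381 -0.0397] area [0.9819] w -0.06557347189195159 G [ 0.462  -0.2678  0.1881] psi 0.001974335011885866 pitch -0.0029940189780571754 yaw -1.4111800743223928 par {'mgl': np.float64(0.4384407270599379), 'b': np.float64(-0.003800998563396601)}
psi [0.0459 0.0527 0.0422 0.0247 0.0075] phi [-0.0454 -0.0454 -0.0263 -0.0063  0.0061  0.0082  0.0041]
[[0.0001, 0.0011, 0.0009, 0.084, -0.002, 0, -1], [0.0003, 0, 0.0042, 0.013, -0.002, 0, -1], [0.0005, -0.0004, 0.0057, -0.02, -0.002, -0.001, -1], [0.0003, -0.0006, 0.0041, -0.034, 0, 0, -1], [0.0001, -0.0005, 0.001, -0.033, 0, 0, -1]]
```

Emit:
{"op": "send_rows", "data": {"increments": [[0.0001,0.0011,0.0009,0.084,-0.002,0,-1],[0.0003,0,0.0042,0.013,-0.002,0,-1],[0.0005,-0.0004,0.0057,-0.02,-0.002,-0.001,-1],[0.0003,-0.0006,0.0041,-0.034,0,0,-1],[0.0001,-0.0005,0.001,-0.033,0,0,-1]]}}

```text
time_s: 8.62
tool_pos: [0.4631, -0.2676, 0.1817]
tool_rot: [3.136, 0.0, 3.117]
ft_force: [0.2, -0.5, -8.6]
finger_gap: 0.0293
grip_force: 90.2
```

```bash
python3 - <<'E'
s=open("cyc.py").read()
a=s.index("def measure");s=s[:a]+'''def measure(arm,k=3):
    c=arm.calibration("scene");S=[];im=[]
    for i in range(k): S.append(arm.get_state());im.append(arm.read_camera("scene"))
    s2=arm.get_state();ph=[]
    for s,(p,d) in zip(S,im):
        G,F=frame(s);ph.append(phi1(p,d,c,G+F[:,0]*.125+F[:,2]*.002,np.arctan2(F[1,0],F[0,0])))
    G,F=frame(s2);print("psi hist",[round(float(np.arcsin(frame(s)[1][2,1])),4) for s in S],"Gy",[round(float(frame(s)[0][1]),4) for s in S])
    return S[0],s2,np.arctan2(F[1,0],F[0,0]),[q[0]-BIAS for q in ph],[q[1] for q in ph],im
'''
open("cyc.py","w").write(s)
E
cp log.json log_bak.json; python3 plan.py 5 0.4629 -0.2682 0.21 -1.43
```

```text
psi hist [0.0057, 0.0054, 0.0066] Gy [-0.2678, -0.2674, -0.2673]
old pred [0.0082 0.0066 0.0048] rate -0.03226724651606451
refit pred [0.0612 0.0647 0.0683] resid* [-3.7653  2.7766 -2.0202  0.0062]
t 8.775 phi [0.0793 0.0869 0.0948] area [0.9752] w 0.1156552061659479 G [ 0.463  -0.2673  0.2   ] psi 0.007188712772888755 pitch -0.00012875211150897102 yaw -1.4051358520054311 par {'mgl': np.float64(0.3793937052424534), 'b': np.float64(2.4644871149721387e-05)}
psi [-0.057  -0.0655 -0.0509 -0.0285 -0.0021] phi [ 0.0991  0.0968  0.062   0.0263  0.003  -0.0039 -0.0008]
[[0, -0.0017, 0.0008, -0.123, 0.003, 0, -1], [-0.0001, -0.0005, 0.0035, -0.016, 0, 0, -1], [0, 0, 0.0048, 0.028, 0, -0.001, -1], [0, 0.0002, 0.0034, 0.043, -0.002, 0, -1], [0, 0.0006, 0.0008, 0.05, -0.001, 0, -1]]
```

```bash
cat > fit.py <<'E'
from cyc import *
import cyc
L=json.load(open("log.json"));
def seg(l,f,b,tau,w):
    cyc.J=.008*f;cyc.ML=.0451*f;cyc.TAU=tau
    x=list(l["x0"]);m=l["ph"];x[1]=w;x[0]=np.mean(m)+w*.1
    o=sim(x,l["psi"],l["u"],.442*f,b,len(l["psi"])*.125,.15);k=int(len(l["psi"])*.125/DT);return o[[k,k+10,k+20],0]
sl=[(l["ph"][2]-l["ph"][0])/.1 for l in L];sl[0]=.03;sg=[.1]+[.02]*(len(L)-1)
print("slopes",sl)
for fb in((1,),(.9,),(.8,),None):
    def res(q):
        f=q[0];r=[]
        for i in range(len(L)-1): r+=list((seg(L[i],f,q[1],.04,q[2+i])-L[i+1]["ph"])/.003)+[(q[2+i]-sl[i])/sg[i]]
        return np.r_[r,(f-(fb[0] if fb else 1))/(.001 if fb else .06),q[1]/.003]
    o=least_squares(res,[1,0]+sl[:-1]);print(o.x,2*o.cost,res(o.x))
E
python3 fit.py
```

```text
slopes [0.03, -0.021077339960350605, 0.1549117437232908]
[ 1.      0.0004 -0.0266 -0.021 ] 0.7557540227220798 [ 0.5281 -0.0718 -0.3449 -0.566  -0.0451 -0.0503  0.0835  0.0034 -0.004
  0.1444]
[ 0.9     0.0002 -0.025  -0.0242] 1.5259683406541873 [ 0.1728 -0.0985 -0.0151 -0.5503  0.8123  0.0347 -0.7011 -0.1551  0.0126
  0.0812]
[ 0.8     0.0004 -0.04   -0.0247] 6.24426905984397 [-0.3253 -0.1002  0.4872 -0.6999  1.6949  0.0658 -1.5719 -0.1812  0.0361
  0.1373]
[ 0.9905  0.0004 -0.0261 -0.0214] 0.7174442819490315 [ 0.499  -0.0749 -0.3187 -0.5609  0.0341 -0.0407  0.0128 -0.0163 -0.1589
  0.1347]
```

```bash
python3 - <<'E'
s=open("plan.py").read()
a=s.index("pred=None");b=s.index("A=P[");
s=s[:a]+'''import cyc
P=dict(mgl=.442*.99,b=.0004);cyc.J=.00792;cyc.ML=.0447
if L:
    l=L[-1];k=int(len(l["psi"])*.125/DT);o=sim(l["x0"],l["psi"],l["u"],P["mgl"],P["b"],len(l["psi"])*.125,.2);print("pred",o[[k,k+10,k+20],0],"w",o[k+10,1],"measured w",w);w=.8*w+.2*o[k+20,1]
'''+s[b:]
s=s.replace('s,s2,yaw,ph,ar,im=measure(arm,3)','''import pickle
if len(sys.argv)>6: M=pickle.load(open("m.pkl","rb"))
else: M=measure(arm,3)[:5];pickle.dump(M,open("m.pkl","wb"))
s,s2,yaw,ph,ar=M''')
open("plan.py","w").write(s)
# rebuild the current measurement from the log
import json,pickle,numpy as np
from bench import arm
L=json.load(open("log.json"));l=L.pop();json.dump(L,open("log.json","w"))
st=arm.get_state();from h import frame
G,F=frame(st);a=dict(st);a["time_s"]=st["time_s"]-.15
pickle.dump((a,st,np.arctan2(F[1,0],F[0,0]),l["ph"],[1.]),open("m.pkl","wb"))
E
python3 plan.py 5 0.4629 -0.2682 0.21 -1.43 x
```

```text
pred [0.0579 0.0635 0.0695] w 0.11336005064101112 measured w 0.15491174372329192
t 8.775 phi [0.0793 0.0869 0.0948] area [1.] w 0.14979464328308473 G [ 0.463  -0.2673  0.2   ] psi 0.007188712772888755 pitch -0.00012875211150897102 yaw -1.4051358520054311 par {'mgl': 0.43758, 'b': 0.0004}
psi [-0.0743 -0.0855 -0.0669 -0.0374 -0.0033] phi [ 0.1027  0.1036  0.0664  0.027   0.0012 -0.006  -0.0014]
[[-0.0001, -0.0021, 0.0008, -0.156, 0.004, 0, -1], [0, -0.0006, 0.0035, -0.021, 0, 0, -1], [0, 0.0001, 0.0048, 0.036, -0.001, -0.001, -1], [0, 0.0004, 0.0034, 0.056, -0.001, 0, -1], [0, 0.0008, 0.0008, 0.065, -0.002, 0, -1]]
```

Emit:
{"op": "send_rows", "data": {"increments": [[-0.0001,-0.0021,0.0008,-0.156,0.004,0,-1],[0,-0.0006,0.0035,-0.021,0,0,-1],[0,0.0001,0.0048,0.036,-0.001,-0.001,-1],[0,0.0004,0.0034,0.056,-0.001,0,-1],[0,0.0008,0.0008,0.065,-0.002,0,-1]]}}

```text
time_s: 9.4
tool_pos: [0.463, -0.2693, 0.1917]
tool_rot: [-3.14, 0.001, 3.115]
ft_force: [-0.0, 0.1, -7.6]
finger_gap: 0.029
grip_force: 90.8
```

```bash
python3 plan.py 5 0.4629 -0.2682 0.21 -1.43
```

```text
psi hist [-0.0012, -0.0002, -0.002] Gy [-0.2693, -0.2698, -0.2699]
pred [-0.006  -0.0041 -0.0022] w 0.04332957614934791 measured w 0.00574976342285259
t 9.55 phi [-0.0317 -0.0315 -0.0311] area [0.9889] w 0.01127829953385795 G [ 0.4627 -0.2696  0.2098] psi -0.002707821227093267 pitch -2.137311878784222e-05 yaw -1.5611931614652308 par {'mgl': 0.43758, 'b': 0.0004}
psi [0.0161 0.0185 0.0143 0.0079 0.0001] phi [-0.0303 -0.0272 -0.0168 -0.0065 -0.0001  0.0012 -0.    ]
[[0, 0.0006, 0, 0.036, -0.001, 0, -1], [0.0001, 0.0005, 0.0001, 0.004, 0, 0.001, -1], [0.0001, 0.0006, 0, -0.008, 0, 0.002, -1], [0.0001, 0.0003, 0.0001, -0.012, 0, 0.001, -1], [0, -0.0001, 0, -0.015, 0.001, 0, -1]]
```

Emit:
{"op": "send_rows", "data": {"increments": [[0,0.0006,0,0.036,-0.001,0,-1],[0.0001,0.0005,0.0001,0.004,0,0.001,-1],[0.0001,0.0006,0,-0.008,0,0.002,-1],[0.0001,0.0003,0.0001,-0.012,0,0.001,-1],[0,-0.0001,0,-0.015,0.001,0,-1]]}}

```text
time_s: 10.18
tool_pos: [0.4631, -0.2672, 0.1914]
tool_rot: [-3.141, -0.0, 3.118]
ft_force: [0.7, 0.1, -8.1]
finger_gap: 0.029
grip_force: 90.8
```

```bash
python3 plan.py 6 0.4625 -0.238 0.21 -2; python3 fit.py
```

```text
psi hist [-0.0011, -0.0012, -0.0008] Gy [-0.2671, -0.267, -0.267]
pred [0.0012 0.0007 0.0002] w -0.012105006220210213 measured w -0.04839650770261698
t 10.325 phi [-0.011  -0.013  -0.0158] area [0.9884] w -0.04040133303548079 G [ 0.4631 -0.2671  0.2101] psi -0.000672648968815142 pitch 4.702542692534982e-05 yaw -1.3366449493407522 par {'mgl': 0.43758, 'b': 0.0004}
psi [0.0021 0.0009 0.0008 0.0025 0.0034 0.0019] phi [-0.0175 -0.0187 -0.0085  0.0068  0.0174  0.0172  0.0083  0.0015]
[[0, 0.0014, 0, 0.005, 0, -0.001, -1], [-0.0002, 0.0068, 0, -0.002, 0, -0.004, -1], [-0.0002, 0.0112, -0.0001, 0, 0, -0.006, -1], [-0.0003, 0.0113, 0, 0.003, 0, -0.006, -1], [-0.0001, 0.0068, -0.0001, 0.002, 0, -0.004, -1], [0, 0.0013, 0, -0.003, 0, -0.001, -1]]
slopes [0.03, -0.021077339960350605, 0.1549117437232908, 0.005749763422852432, -0.04839650770261456]
[ 0.9999 -0.0006 -0.0051  0.0033  0.1161  0.0115] 6.990260321635299 [ 0.7555 -0.0576 -0.5637 -0.3512  0.0876 -0.1423 -0.2534  1.2197  0.6046
  0.2513 -0.2491 -1.9405 -0.0035 -0.1161  0.0372  0.2852 -0.0857 -0.1879]
[ 0.9001 -0.     -0.0176 -0.0158  0.1823 -0.0297] 7.141055062091111 [ 0.241  -0.0966 -0.0838 -0.4764  0.8316 -0.0147 -0.8233  0.2649 -0.2456
 -0.1266 -0.1552  1.3675  0.0231  0.1135  0.5121 -1.7726  0.1075 -0.0127]
[ 0.8004  0.0005 -0.0425 -0.0276  0.2562 -0.0865] 59.54317040155891 [-0.3428 -0.0999  0.5062 -0.7248  1.6968  0.0925 -1.5198 -0.3274 -1.6076
 -0.8917 -0.3659  5.0651  0.4107  0.7354  1.4049 -4.6104  0.4416  0.1632]
[ 0.9544 -0.0003 -0.0098 -0.0057  0.1449 -0.0056] 2.9152985129677793 [ 0.5298 -0.0784 -0.3571 -0.3975  0.4099 -0.0858 -0.5027  0.7682  0.2621
  0.1115 -0.1826 -0.4994 -0.0161 -0.0408  0.22   -0.5669 -0.7598 -0.1084]
```

```bash
sed -i 's/^P=dict(mgl.*/P=dict(mgl=.442*.955,b=-.0003);cyc.J=.00764;cyc.ML=.0431/' plan.py; sed -i 's/^L=json.load.*/&\nif len(sys.argv)>6: L.pop()/' plan.py; python3 plan.py 7 0.4625 -0.227 0.212 -2.4 x
```

```text
pred [-0.0034 -0.0049 -0.0063] w -0.030434612424654565 measured w -0.04839650770261698
t 10.325 phi [-0.011  -0.013  -0.0158] area [0.9884] w -0.04428166503503697 G [ 0.4631 -0.2671  0.2101] psi -0.000672648968815142 pitch 4.702542692534982e-05 yaw -1.3366449493407522 par {'mgl': 0.42211, 'b': -0.0003}
psi [0.0023 0.0007 0.0003 0.0028 0.0062 0.0068 0.0033] phi [-0.0179 -0.02   -0.0116  0.003   0.0162  0.0225  0.0193  0.0093  0.0019]
[[0, 0.0013, 0.0001, 0.006, 0, -0.001, -1], [-0.0001, 0.0065, 0.0003, -0.003, 0, -0.004, -1], [-0.0002, 0.0119, 0.0005, -0.001, 0, -0.008, -1], [-0.0002, 0.0142, 0.0007, 0.005, 0, -0.009, -1], [-0.0002, 0.012, 0.0005, 0.006, 0, -0.008, -1], [-0.0001, 0.0065, 0.0003, 0.001, 0, -0.005, -1], [0, 0.0011, 0.0001, -0.006, 0, 0, -1]]
```

Emit:
{"op": "send_rows", "data": {"increments": [[0,0.0013,0.0001,0.006,0,-0.001,-1],[-0.0001,0.0065,0.0003,-0.003,0,-0.004,-1],[-0.0002,0.0119,0.0005,-0.001,0,-0.008,-1],[-0.0002,0.0142,0.0007,0.005,0,-0.009,-1],[-0.0002,0.012,0.0005,0.006,0,-0.008,-1],[-0.0001,0.0065,0.0003,0.001,0,-0.005,-1],[0,0.0011,0.0001,-0.006,0,0,-1]]}}

```text
time_s: 11.2
tool_pos: [0.4625, -0.2269, 0.1933]
tool_rot: [3.138, -0.0, 3.1]
ft_force: [0.3, 0.3, -8.0]
finger_gap: 0.0287
grip_force: 90.8
```

```bash
python3 plan.py 8 0.462 -0.177 0.215 -3.7
```

```text
psi hist [0.0033, 0.0032, 0.0032] Gy [-0.2269, -0.227, -0.2273]
pred [0.0093 0.0057 0.0029] w -0.06746686673134904 measured w -0.029078926665993602
t 11.35 phi [0.0156 0.0139 0.0127] area [0.9844] w -0.032523787043473 G [ 0.4625 -0.2274  0.212 ] psi 0.003341311174861679 pitch 3.166190993568203e-05 yaw -2.4085470435994147 par {'mgl': 0.42211, 'b': -0.0003}
psi [-0.0138 -0.0194 -0.0174 -0.0103 -0.0013  0.006   0.0078  0.0033] phi [0.0107 0.0069 0.0046 0.0082 0.0152 0.0213 0.0229 0.0182 0.0087 0.0017]
[[0, 0.0007, 0.0001, -0.033, 0.001, -0.001, -1], [-0.0001, 0.0057, 0.0003, -0.01, 0.001, -0.003, -1], [-0.0001, 0.0116, 0.0007, 0.004, 0, -0.008, -1], [-0.0002, 0.0153, 0.0009, 0.013, -0.001, -0.01, -1], [-0.0001, 0.0153, 0.0009, 0.017, -0.001, -0.009, -1], [-0.0001, 0.0117, 0.0006, 0.014, -0.001, -0.008, -1], [-0.0001, 0.0059, 0.0004, 0.003, 0, -0.003, -1], [0, 0.001, 0, -0.008, 0.001, -0.001, -1]]
```

Prediction matches well; bigger steps now.

Emit:
{"op": "send_rows", "data": {"increments": [[0,0.0007,0.0001,-0.033,0.001,-0.001,-1],[-0.0001,0.0057,0.0003,-0.01,0.001,-0.003,-1],[-0.0001,0.0116,0.0007,0.004,0,-0.008,-1],[-0.0002,0.0153,0.0009,0.013,-0.001,-0.01,-1],[-0.0001,0.0153,0.0009,0.017,-0.001,-0.009,-1],[-0.0001,0.0117,0.0006,0.014,-0.001,-0.008,-1],[-0.0001,0.0059,0.0004,0.003,0,-0.003,-1],[0,0.001,0,-0.008,0.001,-0.001,-1]]}}

```text
time_s: 12.35
tool_pos: [0.462, -0.1767, 0.1963]
tool_rot: [3.138, -0.0, 3.077]
ft_force: [-0.4, 0.5, -8.2]
finger_gap: 0.0289
grip_force: 90.8
```

```bash
python3 plan.py 9 0.461 -0.115 0.22 -5.3
```

```text
psi hist [0.0033, 0.0031, 0.0033] Gy [-0.1767, -0.1768, -0.1769]
pred [0.0087 0.0053 0.0027] w -0.06364535436198873 measured w 0.0020340813768903016
t 12.5 phi [0.0413 0.041  0.0415] area [0.9836] w -0.007065651550977149 G [ 0.462  -0.177   0.2149] psi 0.0033162195539521923 pitch -0.0003526261642646047 yaw -3.6991818101922855 par {'mgl': 0.42211, 'b': -0.0003}
psi [-0.0327 -0.0409 -0.0357 -0.0244 -0.0111  0.0013  0.0093  0.0101  0.0033] phi [0.0406 0.0357 0.0226 0.0151 0.0147 0.0179 0.0211 0.0215 0.0171 0.0085
 0.0017]
[[-0.0001, 0.0001, 0.0001, -0.069, 0.004, -0.001, -1], [-0.0001, 0.0051, 0.0004, -0.015, 0.001, -0.003, -1], [-0.0001, 0.0112, 0.0009, 0.01, 0, -0.007, -1], [-0.0003, 0.0157, 0.0013, 0.021, -0.002, -0.01, -1], [-0.0002, 0.0174, 0.0014, 0.026, -0.002, -0.011, -1], [-0.0002, 0.0158, 0.0013, 0.023, -0.002, -0.01, -1], [-0.0002, 0.0112, 0.0009, 0.015, -0.002, -0.007, -1], [-0.0001, 0.0054, 0.0004, 0.002, 0, -0.004, -1], [0, 0.0008, 0.0001, -0.013, 0.001, 0, -1]]
```

```bash
sed -i 's/for fb in((1,),(.9,),(.8,),None)/for fb in(None,)/' fit.py; python3 fit.py
```

```text
slopes [0.03, -0.021077339960350605, 0.1549117437232908, 0.005749763422852432, -0.04839650770261456, -0.02907892666599375, 0.002034081376890637]
[ 0.9625  0.0001 -0.0188 -0.0155  0.1283 -0.0137 -0.0449 -0.0053] 5.805438956654564 [ 0.4704 -0.0801 -0.297  -0.4879  0.3006 -0.0454 -0.2979  0.2807  0.2781
  0.1905 -0.0329 -1.3319 -0.0661 -0.0065  0.3431 -0.9722  0.319  -0.0372
 -0.275   0.1735  0.0267 -0.091  -0.1347  1.1871 -0.6246  0.0213]
```

```bash
sed -i 's/^P=dict(mgl.*/P=dict(mgl=.442*.9625,b=.0001);cyc.J=.0077;cyc.ML=.0434/' plan.py; python3 plan.py 8 0.461 -0.122 0.22 -5.1 x
```

```text
pred [0.0211 0.0189 0.0176] w -0.037969012706241076 measured w 0.0020340813768903016
t 12.5 phi [0.0413 0.041  0.0415] area [0.9836] w -0.001556405044517004 G [ 0.462  -0.177   0.2149] psi 0.0033162195539521923 pitch -0.0003526261642646047 yaw -3.6991818101922855 par {'mgl': 0.425425, 'b': 0.0001}
psi [-0.0353 -0.0436 -0.037  -0.0237 -0.0092  0.0021  0.0064  0.0027] phi [0.0412 0.0369 0.0251 0.0197 0.0209 0.0239 0.024  0.0185 0.0085 0.0014]
[[-0.0001, 0.0002, 0.0001, -0.074, 0.005, -0.001, -1], [-0.0001, 0.0062, 0.0006, -0.015, 0.001, -0.004, -1], [-0.0002, 0.0128, 0.0012, 0.012, -0.001, -0.008, -1], [-0.0003, 0.0168, 0.0015, 0.025, -0.002, -0.01, -1], [-0.0003, 0.0168, 0.0015, 0.028, -0.003, -0.011, -1], [-0.0002, 0.0129, 0.0012, 0.022, -0.002, -0.008, -1], [-0.0001, 0.0065, 0.0006, 0.008, 0, -0.004, -1], [0, 0.0011, 0.0001, -0.007, 0, -0.001, -1]]
```

Emit:
{"op": "send_rows", "data": {"increments": [[-0.0001,0.0002,0.0001,-0.074,0.005,-0.001,-1],[-0.0001,0.0062,0.0006,-0.015,0.001,-0.004,-1],[-0.0002,0.0128,0.0012,0.012,-0.001,-0.008,-1],[-0.0003,0.0168,0.0015,0.025,-0.002,-0.01,-1],[-0.0003,0.0168,0.0015,0.028,-0.003,-0.011,-1],[-0.0002,0.0129,0.0012,0.022,-0.002,-0.008,-1],[-0.0001,0.0065,0.0006,0.008,0,-0.004,-1],[0,0.0011,0.0001,-0.007,0,-0.001,-1]]}}

```text
time_s: 13.5
tool_pos: [0.461, -0.1218, 0.2014]
tool_rot: [3.139, 0.0, 3.052]
ft_force: [0.6, 0.3, -7.6]
finger_gap: 0.0291
grip_force: 90.8
```

```bash
python3 plan.py 8 0.4605 -0.067 0.22 -6.5
```

```text
psi hist [0.0028, 0.0027, 0.0028] Gy [-0.1218, -0.1218, -0.1219]
pred [0.0085 0.005  0.0024] w -0.06453199612819924 measured w 0.013704999065899327
t 13.65 phi [0.0379 0.0376 0.0393] area [0.9918] w 0.0022846455581665825 G [ 0.461 -0.122  0.22 ] psi 0.0028956928786336854 pitch 0.00010475253689206447 yaw -5.110751542958481 par {'mgl': 0.425425, 'b': 0.0001}
psi [-0.0341 -0.0422 -0.0359 -0.023  -0.0088  0.0023  0.0065  0.0027] phi [0.0385 0.0347 0.0236 0.0189 0.0206 0.0238 0.024  0.0185 0.0085 0.0014]
[[-0.0001, 0.0003, 0, -0.07, 0.006, -0.001, -1], [-0.0001, 0.0062, 0, -0.016, 0.002, -0.004, -1], [-0.0001, 0.0127, 0, 0.012, -0.001, -0.008, -1], [-0.0001, 0.0168, 0, 0.025, -0.003, -0.01, -1], [-0.0001, 0.0169, 0, 0.027, -0.003, -0.011, -1], [-0.0001, 0.0129, 0, 0.021, -0.002, -0.008, -1], [0, 0.0065, 0, 0.008, -0.001, -0.004, -1], [0, 0.0011, 0, -0.007, 0.001, 0, -1]]
```

```bash
sed -i 's/b=.0001)/b=.0008)/' plan.py; python3 plan.py 8 0.4605 -0.062 0.22 -6.6 x
```

```text
pred [0.0274 0.0259 0.0253] w -0.0239870893995783 measured w 0.013704999065899327
t 13.65 phi [0.0379 0.0376 0.0393] area [0.9918] w 0.011016947731089402 G [ 0.461 -0.122  0.22 ] psi 0.0028956928786336854 pitch 0.00010475253689206447 yaw -5.110751542958481 par {'mgl': 0.425425, 'b': 0.0008}
psi [-0.0378 -0.0472 -0.0408 -0.0271 -0.0117  0.0008  0.0059  0.0018] phi [0.0395 0.0361 0.0246 0.0196 0.0213 0.0246 0.0246 0.0187 0.0082 0.0009]
[[-0.0001, 0.0003, 0, -0.077, 0.007, -0.001, -1], [-0.0001, 0.0067, 0, -0.018, 0.002, -0.004, -1], [-0.0001, 0.0139, 0, 0.012, -0.002, -0.009, -1], [-0.0001, 0.0184, 0, 0.026, -0.002, -0.011, -1], [-0.0001, 0.0184, 0, 0.029, -0.003, -0.011, -1], [-0.0001, 0.014, 0, 0.024, -0.003, -0.009, -1], [0, 0.0071, 0, 0.01, -0.001, -0.004, -1], [0, 0.0012, 0, -0.008, 0.001, -0.001, -1]]
```

Emit:
{"op": "send_rows", "data": {"increments": [[-0.0001,0.0003,0,-0.077,0.007,-0.001,-1],[-0.0001,0.0067,0,-0.018,0.002,-0.004,-1],[-0.0001,0.0139,0,0.012,-0.002,-0.009,-1],[-0.0001,0.0184,0,0.026,-0.002,-0.011,-1],[-0.0001,0.0184,0,0.029,-0.003,-0.011,-1],[-0.0001,0.014,0,0.024,-0.003,-0.009,-1],[0,0.0071,0,0.01,-0.001,-0.004,-1],[0,0.0012,0,-0.008,0.001,-0.001,-1]]}}

```text
time_s: 14.65
tool_pos: [0.4605, -0.0617, 0.2013]
tool_rot: [3.14, 0.0, 3.026]
ft_force: [1.0, 0.6, -9.5]
finger_gap: 0.0292
grip_force: 90.8
```

```bash
python3 plan.py 8 0.4595 -0.0 0.22 -8.2
```

```text
psi hist [0.0019, 0.0016, 0.0018] Gy [-0.0618, -0.0618, -0.0619]
pred [0.0082 0.0046 0.0019] w -0.06718344180331418 measured w -0.04291491449600129
t 14.8 phi [0.0109 0.0092 0.0066] area [0.9787] w -0.043121317658473865 G [ 0.4606 -0.062   0.22  ] psi 0.0019008705873035693 pitch 0.00013667399502852184 yaw -6.609145248384635 par {'mgl': 0.425425, 'b': 0.0008}
psi [-0.0153 -0.0222 -0.0212 -0.0142 -0.004   0.0047  0.0075  0.002 ] phi [ 0.0044  0.0003 -0.0003  0.006   0.0156  0.0233  0.0253  0.0198  0.0089
  0.0011]
[[-0.0001, 0.0009, 0, -0.033, 0.004, -0.001, -1], [-0.0001, 0.0071, 0, -0.013, 0.001, -0.004, -1], [-0.0003, 0.0142, 0, 0.002, 0, -0.01, -1], [-0.0003, 0.0187, 0, 0.014, -0.001, -0.012, -1], [-0.0003, 0.0189, 0, 0.019, -0.003, -0.011, -1], [-0.0002, 0.0144, 0, 0.016, -0.002, -0.01, -1], [-0.0001, 0.0073, 0, 0.006, -0.001, -0.004, -1], [0, 0.0012, 0, -0.011, 0.002, -0.001, -1]]
```

Excellent match.

Emit:
{"op": "send_rows", "data": {"increments": [[-0.0001,0.0009,0,-0.033,0.004,-0.001,-1],[-0.0001,0.0071,0,-0.013,0.001,-0.004,-1],[-0.0003,0.0142,0,0.002,0,-0.01,-1],[-0.0003,0.0187,0,0.014,-0.001,-0.012,-1],[-0.0003,0.0189,0,0.019,-0.003,-0.011,-1],[-0.0002,0.0144,0,0.016,-0.002,-0.01,-1],[-0.0001,0.0073,0,0.006,-0.001,-0.004,-1],[0,0.0012,0,-0.011,0.002,-0.001,-1]]}}

```text
time_s: 15.8
tool_pos: [0.4595, 0.0004, 0.2013]
tool_rot: [3.14, -0.0, 2.999]
ft_force: [0.2, 0.4, -7.4]
finger_gap: 0.0292
grip_force: 90.8
```

```bash
python3 plan.py 9 0.4585 0.075 0.22 -10.2
```

```text
psi hist [0.0018, 0.0015, 0.0018] Gy [0.0003, 0.0003, 0.0001]
pred [0.0089 0.005  0.0021] w -0.07209319269418804 measured w -0.05485879536534063
t 15.95 phi [0.0075 0.0054 0.002 ] area [0.9856] w -0.05334790949269687 G [0.4595 0.     0.22  ] psi 0.0019057506413192842 pitch -0.0002653401635434607 yaw -8.198287444425167 par {'mgl': 0.425425, 'b': 0.0008}
psi [-0.0117 -0.0191 -0.0206 -0.0164 -0.0077  0.0025  0.0099  0.0104  0.002 ] phi [-0.0006 -0.0053 -0.0059 -0.0005  0.0084  0.0171  0.0228  0.0235  0.0184
  0.0086  0.001 ]
[[-0.0001, 0.0008, 0, -0.026, 0.004, -0.001, -1], [-0.0001, 0.0063, 0, -0.014, 0.002, -0.004, -1], [-0.0002, 0.0133, 0, -0.003, 0, -0.009, -1], [-0.0002, 0.0188, 0, 0.008, -0.001, -0.012, -1], [-0.0003, 0.0209, 0, 0.017, -0.003, -0.014, -1], [-0.0002, 0.0189, 0, 0.019, -0.003, -0.013, -1], [-0.0001, 0.0135, 0, 0.014, -0.003, -0.009, -1], [-0.0001, 0.0065, 0, 0.001, 0, -0.004, -1], [-0.0001, 0.001, 0, -0.016, 0.003, -0.001, -1]]
```

Emit:
{"op": "send_rows", "data": {"increments": [[-0.0001,0.0008,0,-0.026,0.004,-0.001,-1],[-0.0001,0.0063,0,-0.014,0.002,-0.004,-1],[-0.0002,0.0133,0,-0.003,0,-0.009,-1],[-0.0002,0.0188,0,0.008,-0.001,-0.012,-1],[-0.0003,0.0209,0,0.017,-0.003,-0.014,-1],[-0.0002,0.0189,0,0.019,-0.003,-0.013,-1],[-0.0001,0.0135,0,0.014,-0.003,-0.009,-1],[-0.0001,0.0065,0,0.001,0,-0.004,-1],[-0.0001,0.001,0,-0.016,0.003,-0.001,-1]]}}

```text
time_s: 17.08
tool_pos: [0.4584, 0.0752, 0.2013]
tool_rot: [3.14, -0.0, 2.963]
ft_force: [0.5, 0.4, -8.0]
finger_gap: 0.0289
grip_force: 90.8
```

```bash
python3 plan.py 9 0.4575 0.15 0.22 -12.2
```

```text
psi hist [0.0017, 0.0013, 0.0018] Gy [0.0752, 0.0752, 0.0751]
pred [0.0086 0.0048 0.0019] w -0.06987431425014345 measured w -0.05970022315411418
t 17.225 phi [ 0.0036 -0.0008 -0.0024] area [0.9832] w -0.05691105675342906 G [0.4585 0.075  0.22  ] psi 0.001988513320285665 pitch -0.00018697532101166598 yaw -10.212048859886512 par {'mgl': 0.425425, 'b': 0.0008}
psi [-0.0084 -0.0155 -0.0177 -0.0144 -0.0066  0.003   0.01    0.0104  0.002 ] phi [-0.0058 -0.0103 -0.0094 -0.0024  0.0075  0.0167  0.0226  0.0234  0.0183
  0.0085  0.001 ]
[[-0.0001, 0.0009, 0, -0.019, 0.004, -0.001, -1], [-0.0001, 0.0063, 0, -0.014, 0.002, -0.004, -1], [-0.0002, 0.0133, 0, -0.004, 0.001, -0.009, -1], [-0.0002, 0.0188, 0, 0.006, -0.002, -0.012, -1], [-0.0002, 0.0208, 0, 0.015, -0.003, -0.014, -1], [-0.0002, 0.0189, 0, 0.018, -0.003, -0.012, -1], [-0.0001, 0.0135, 0, 0.013, -0.003, -0.009, -1], [-0.0001, 0.0065, 0, 0.001, 0, -0.004, -1], [-0.0001, 0.001, 0, -0.016, 0.003, -0.001, -1]]
```

Emit:
{"op": "send_rows", "data": {"increments": [[-0.0001,0.0009,0,-0.019,0.004,-0.001,-1],[-0.0001,0.0063,0,-0.014,0.002,-0.004,-1],[-0.0002,0.0133,0,-0.004,0.001,-0.009,-1],[-0.0002,0.0188,0,0.006,-0.002,-0.012,-1],[-0.0002,0.0208,0,0.015,-0.003,-0.014,-1],[-0.0002,0.0189,0,0.018,-0.003,-0.012,-1],[-0.0001,0.0135,0,0.013,-0.003,-0.009,-1],[-0.0001,0.0065,0,0.001,0,-0.004,-1],[-0.0001,0.001,0,-0.016,0.003,-0.001,-1]]}}

```text
time_s: 18.35
tool_pos: [0.4574, 0.1502, 0.2013]
tool_rot: [3.14, -0.0, 2.929]
ft_force: [-0.4, -0.1, -8.1]
finger_gap: 0.0291
grip_force: 90.8
```

```bash
python3 plan.py 9 0.456 0.225 0.21 -14.4
```

```text
psi hist [0.0018, 0.0014, 0.0019] Gy [0.1502, 0.1502, 0.1501]
pred [0.0085 0.0048 0.0019] w -0.06956496184118331 measured w -0.07726610219038077
t 18.5 phi [ 0.0016 -0.0031 -0.0061] area [0.986] w -0.07092158179615123 G [0.4575 0.15   0.22  ] psi 0.002112644574484588 pitch 6.786987812009478e-05 yaw -12.19426603922803 par {'mgl': 0.425425, 'b': 0.0008}
psi [-0.0049 -0.0116 -0.0147 -0.0124 -0.0054  0.0034  0.0101  0.0103  0.0019] phi [-0.01   -0.0149 -0.0126 -0.0042  0.0065  0.0161  0.0221  0.023   0.018
  0.0084  0.0009]
[[-0.0001, 0.001, -0.0002, -0.013, 0.003, -0.001, -1], [-0.0001, 0.0063, -0.0008, -0.013, 0.003, -0.005, -1], [-0.0003, 0.0133, -0.0018, -0.005, 0.001, -0.009, -1], [-0.0004, 0.0187, -0.0025, 0.004, -0.001, -0.014, -1], [-0.0003, 0.0208, -0.0027, 0.013, -0.003, -0.015, -1], [-0.0004, 0.0189, -0.0025, 0.016, -0.004, -0.014, -1], [-0.0002, 0.0135, -0.0018, 0.013, -0.003, -0.01, -1], [-0.0001, 0.0065, -0.0009, 0, 0, -0.005, -1], [-0.0001, 0.001, -0.0001, -0.015, 0.004, -0.001, -1]]
```

Emit:
{"op": "send_rows", "data": {"increments": [[-0.0001,0.001,-0.0002,-0.013,0.003,-0.001,-1],[-0.0001,0.0063,-0.0008,-0.013,0.003,-0.005,-1],[-0.0003,0.0133,-0.0018,-0.005,0.001,-0.009,-1],[-0.0004,0.0187,-0.0025,0.004,-0.001,-0.014,-1],[-0.0003,0.0208,-0.0027,0.013,-0.003,-0.015,-1],[-0.0004,0.0189,-0.0025,0.016,-0.004,-0.014,-1],[-0.0002,0.0135,-0.0018,0.013,-0.003,-0.01,-1],[-0.0001,0.0065,-0.0009,0,0,-0.005,-1],[-0.0001,0.001,-0.0001,-0.015,0.004,-0.001,-1]]}}

```text
time_s: 19.62
tool_pos: [0.4559, 0.2252, 0.1912]
tool_rot: [3.14, -0.0, 2.89]
ft_force: [-0.4, 0.1, -7.9]
finger_gap: 0.029
grip_force: 90.7
```

```bash
python3 plan.py 6 0.4551 0.2386 0.19 -14.42
```

```text
psi hist [0.0018, 0.0015, 0.0019] Gy [0.2252, 0.2252, 0.2251]
pred [0.0084 0.0047 0.0019] w -0.06841663459639817 measured w -0.039206322610146664
t 19.775 phi [0.0129 0.01   0.0089] area [0.9766] w -0.04031829971257074 G [0.4561 0.225  0.2101] psi 0.0020973022824526716 pitch -0.00011029085388125756 yaw -14.415767937940846 par {'mgl': 0.425425, 'b': 0.0008}
psi [-0.007  -0.0097 -0.0082 -0.0048 -0.0016 -0.0003] phi [ 0.0064  0.0037  0.0039  0.0065  0.0082  0.0067  0.0025 -0.    ]
[[-0.0001, 0.0004, -0.0009, -0.017, 0.004, 0, -1], [-0.0002, 0.0031, -0.0047, -0.005, 0.002, 0, -1], [-0.0004, 0.0053, -0.0078, 0.003, -0.001, 0, -1], [-0.0004, 0.0054, -0.0077, 0.006, -0.002, 0, -1], [-0.0002, 0.0032, -0.0047, 0.006, -0.001, 0, -1], [0, 0.0007, -0.0009, 0.003, -0.001, 0, -1]]
```

Emit:
{"op": "send_rows", "data": {"increments": [[-0.0001,0.0004,-0.0009,-0.017,0.004,0,-1],[-0.0002,0.0031,-0.0047,-0.005,0.002,0,-1],[-0.0004,0.0053,-0.0078,0.003,-0.001,0,-1],[-0.0004,0.0054,-0.0077,0.006,-0.002,0,-1],[-0.0002,0.0032,-0.0047,0.006,-0.001,0,-1],[0,0.0007,-0.0009,0.003,-0.001,0,-1]]}}

```text
time_s: 20.52
tool_pos: [0.4546, 0.2389, 0.1708]
tool_rot: [-3.142, -0.001, 2.89]
ft_force: [-0.2, 0.8, -7.9]
finger_gap: 0.029
grip_force: 90.7
```

```bash
python3 plan.py 6 0.4551 0.2386 0.150 -14.42; python3 - <<'E'
from bench import arm
import cv2
p,d=arm.read_camera("scene");cv2.imwrite("pics/s3.png",cv2.resize(p[170:370,310:510],None,fx=3,fy=3,interpolation=2)[:,:,::-1])
E
```

```text
psi hist [-0.0, 0.0001, 0.0002] Gy [0.2389, 0.2388, 0.2388]
pred [0.0025 0.0012 0.0003] w -0.023369242389128256 measured w -0.04215540718982727
t 20.675 phi [-0.0003 -0.0019 -0.0045] area [0.9784] w -0.03665109063030194 G [0.4551 0.2388 0.1901] psi 0.00032853669916534843 pitch 2.2362387464137903e-05 yaw -14.410788615936944 par {'mgl': 0.425425, 'b': 0.0008}
psi [ 0.0038  0.0036  0.0021  0.0008 -0.     -0.0013] phi [-0.006  -0.0077 -0.006  -0.0041 -0.0027 -0.0017 -0.0011 -0.0007]
[[0, 0.0001, -0.0019, 0.006, -0.002, 0, -1], [0, -0.0001, -0.0093, 0, 0, 0, -1], [0, -0.0001, -0.0155, -0.003, 0.001, 0, -1], [0, -0.0001, -0.0156, -0.002, 0.001, 0, -1], [0, 0, -0.0093, -0.002, 0, 0, -1], [0, -0.0001, -0.0019, -0.002, 0.001, 0, -1]]
```

View pics/s3.png

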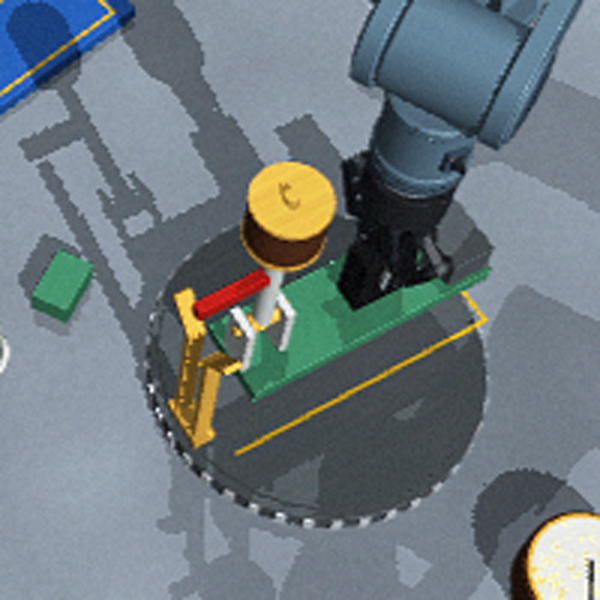

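```bash
python3 plan.py 8 0.4551 0.2386 0.116 -14.42 x
```

```text
pred [0.0025 0.0012 0.0003] w -0.023369242389128256 measured w -0.04215540718982727
t 20.675 phi [-0.0003 -0.0019 -0.0045] area [0.9784] w -0.03665109063030194 G [0.4551 0.2388 0.1901] psi 0.00032853669916534843 pitch 2.2362387464137903e-05 yaw -14.410788615936944 par {'mgl': 0.425425, 'b': 0.0008}
psi [ 0.004   0.0037  0.002   0.0002 -0.0009 -0.0013 -0.0011 -0.0014] phi [-0.006  -0.0076 -0.0057 -0.0037 -0.0025 -0.002  -0.0019 -0.0017 -0.0012
 -0.0007]
[[0, 0.0001, -0.0016, 0.007, -0.002, 0, -1], [0, 0, -0.0086, -0.001, 0, 0, -1], [0, -0.0001, -0.017, -0.003, 0.001, 0, -1], [0, -0.0001, -0.0222, -0.003, 0.001, 0, -1], [0, -0.0001, -0.0222, -0.002, 0.001, 0, -1], [0, -0.0001, -0.017, -0.001, 0, 0, -1], [0, 0, -0.0086, 0, 0, 0, -1], [0, 0, -0.0016, 0, 0, 0, -1]]
```

Emit:
{"op": "send_rows", "data": {"increments": [[0,0.0001,-0.0016,0.007,-0.002,0,-1],[0,0,-0.0086,-0.001,0,0,-1],[0,-0.0001,-0.017,-0.003,0.001,0,-1],[0,-0.0001,-0.0222,-0.003,0.001,0,-1],[0,-0.0001,-0.0222,-0.002,0.001,0,-1],[0,-0.0001,-0.017,-0.001,0,0,-1],[0,0,-0.0086,0,0,0,-1],[0,0,-0.0016,0,0,0,-1]]}}

```text
time_s: 21.72
tool_pos: [0.4548, 0.2385, 0.0967]
tool_rot: [-3.14, -0.001, 2.89]
ft_force: [0.4, 0.7, -6.7]
finger_gap: 0.0287
grip_force: 90.8
```

```bash
python3 meas.py; python3 - <<'E'
from bench import arm
import cv2
p,d=arm.read_camera("scene");cv2.imwrite("pics/s4.png",cv2.resize(p[210:330,330:490],None,fx=5,fy=5,interpolation=2)[:,:,::-1])
E
```

```text
psi hist [-0.0018, -0.0014] Gy [0.2385, 0.2386]
t 21.725 phi [-0.0285 -0.0321] area [0.9793 0.9834] G [0.4553 0.2387 0.1162] psi -0.0010979527656460937 pitch 0.0002174068130087286 yaw -0.2515184598107859 [ 0.0234 -0.1251 -7.5323] [ 0.0569  0.1469 -0.0276]
```

View pics/s4.png

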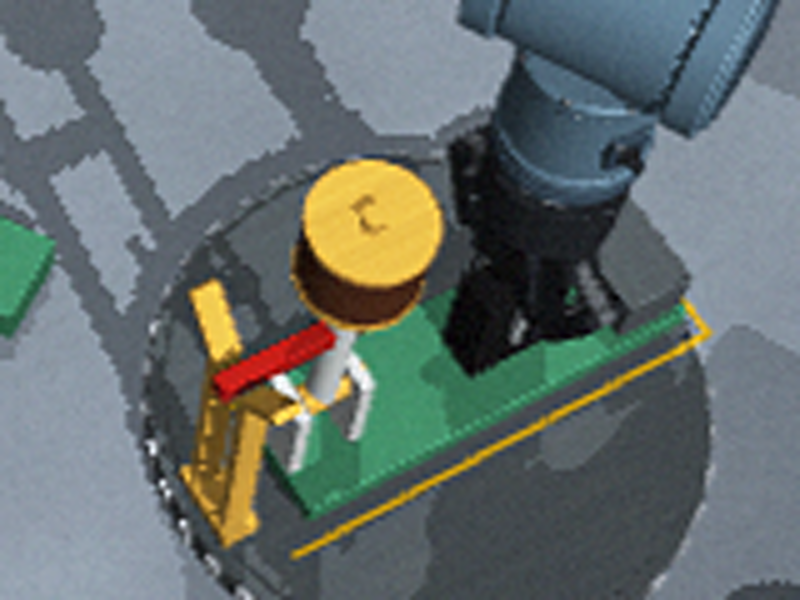

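Emit:
{"op": "send_rows", "data": {"increments": [[0,0,-0.005,0,0,0,-1],[0,0,-0.005,0,0,0,-1],[0,0,-0.004,0.001,0,0,-1],[0,0,-0.002,0.001,0,0,-1],[0,0,0,0,0,0,-1],[0,0,0,0,0,0,-1]]}}

```text
time_s: 22.62
tool_pos: [0.455, 0.2386, 0.0852]
tool_rot: [-3.141, -0.001, 2.89]
ft_force: [-0.6, 0.1, -9.3]
finger_gap: 0.0288
grip_force: 90.8
```

```bash
python3 meas.py
```

```text
psi hist [-0.0005, -0.0004] Gy [0.2386, 0.2386]
t 22.625 phi [-0.0556 -0.0555] area [0.9809 0.9809] G [0.4549 0.2386 0.1039] psi -0.0004301183292922573 pitch -0.0006784962823506316 yaw -0.25150275069462863 [ 0.4437 -0.1861 -8.5843] [ 0.0106  0.2771 -0.0333]
```

Emit:
{"op": "send_rows", "data": {"increments": [[0,0,-0.0007,0,0,0,-1],[0,0,-0.0007,0,0,0,-1],[0,0,-0.0005,0,0,0,-1],[0,0,0,0,0,0,-1]]}}

```text
time_s: 23.22
tool_pos: [0.4551, 0.2386, 0.0842]
tool_rot: [-3.141, -0.0, 2.89]
ft_force: [-2.5, 0.3, -2.3]
finger_gap: 0.0288
grip_force: 91.5
```

Emit:
{"op": "send_rows", "data": {"increments": [[0,0,-0.0005,0,0,0,-1],[0,0,0,0,0,0,-1],[0,0,0,0,0,0,-1]], "newtons": 30}}

```text
time_s: 23.6
tool_pos: [0.4551, 0.2386, 0.0842]
tool_rot: [-3.141, -0.0, 2.89]
ft_force: [-4.6, -1.2, 3.1]
finger_gap: 0.0289
grip_force: 92.3
```

Emit:
{"op": "send_rows", "data": {"increments": [[0,0,0,0,0,0,-0.25],[0,0,0,0,0,0,-0.1],[0,0,0,0,0,0,0.1],[0,0,0,0,0,0,0.3],[0,0,0,0,0,0,0.5],[0,0,0,0,0,0,0.7],[0,0,0,0,0,0,0.7]]}}

```text
time_s: 24.48
tool_pos: [0.455, 0.2386, 0.0834]
tool_rot: [-3.141, -0.001, 2.89]
ft_force: [-0.2, 0.1, 0.5]
finger_gap: 0.0728
grip_force: 0.0
```

```bash
python3 meas.py
```

```text
psi hist [-0.0004, -0.0005] Gy [0.2386, 0.2385]
t 24.475 phi [-0.0539 -0.0539] area [0.9798 0.9848] G [0.455  0.2386 0.1021] psi -0.0003821572031672531 pitch -0.0005824225466462341 yaw -0.25147991473012665 [-0.4959 -0.3046 -0.2603] [ 0.0051 -0.0085  0.0044]
```

Emit:
{"op": "send_rows", "data": {"increments": [[0,0,0.02,0,0,0,0.7],[0,0,0.03,0,0,0,0.7],[0,0,0.04,0,0,0,0.7],[0,0,0.05,0,0,0,0.7],[0,0,0.05,0,0,0,0.7],[-0.03,0,0.05,0,0,0,0.7],[-0.03,0,0.04,0,0,0,0.7],[-0.02,0,0.02,0,0,0,0.7],[0,0,0,0,0,0,0.7],[0,0,0,0,0,0,0.7]]}}

```text
time_s: 25.82
tool_pos: [0.3951, 0.2384, 0.3082]
tool_rot: [-3.141, -0.001, 2.89]
ft_force: [0.3, 0.5, -0.3]
finger_gap: 0.0725
grip_force: 0.0
```

```bash
python3 - <<'E'
from bench import arm
import cv2
s=arm.get_state();print(s["tool_pos"],s["ft_force"])
p,d=arm.read_camera("scene");cv2.imwrite("pics/s5.png",cv2.resize(p[200:350,300:500],None,fx=4,fy=4,interpolation=2)[:,:,::-1])
E
```

```text
[0.39510232 0.23844008 0.30816061] [ 0.34127152  0.46322189 -0.31048292]
```

View pics/s5.png

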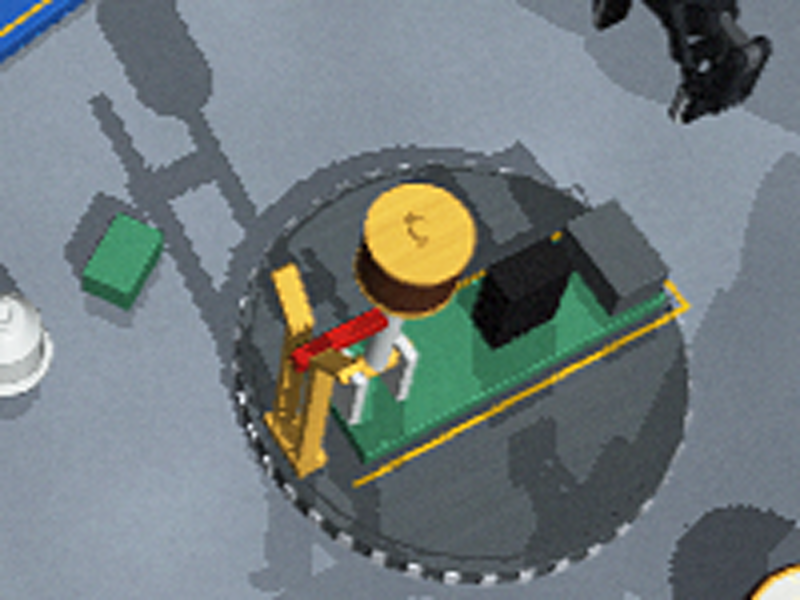

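The shoe sits inside the yellow outline. The tongue (crop about 300–385, 320–360) is between the tines, the mast is upright, and the gripper is clear.

```bash
python3 -c "
from bench import arm
print(arm.sign_off())"
```

```text
the job is handed in; nothing more can be done
None
```

The job is handed in: the mast was held balanced and free from about 7 s to 21 s, with its lean staying near or under 0.1 rad. The shoe now sits inside the yellow outline with the tongue between the tines, and the gripper is clear; everything was done by 26 s.

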